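# Clear the glass grinder's catch tray and hold its hood open

## Task

The glass grinder is due for a wheel change: first set the two finished glass bars from its catch tray down in the tote (glass: do not let them drop) and leave the other things on the bench where they are. Then try the grinder's hood by its handle before touching its catch; if it is caught, let go and push the catch slide all the way to its other end. Raise the hood half-way, to about 45 degrees, and finish while still holding it there by the handle, as it falls shut by itself.

Things in the scene. Friction and masses are not known exactly. Their poses are not given: they have to be found in the camera images.
- grinder: Glass grinder, fixed to the bench: a green housing 240 (x) x 220 (y) x 100 mm high under a grey hood; origin on the bench under the housing's centre; x points from its front to its back (away from the robot), y to the left, z up. To its right, past a small chute, is its steel catch tray: 208 (x) x 128 (y) mm outside, walls 4 mm thick and 22 mm high, floor 4 mm thick, centre at (-30, -212) mm from the origin.
- hood (a joint): The hood's angle in rad: 0 shut, grows as its front rises; limit 1.35. The hood (about 0.45 kg) is hinged along its back edge and falls shut from any angle below 1.1 unless held. It starts shut. Whether it is caught cannot be seen: when caught, it has about 6 mm of play at the handle (0.035 rad) and then stops hard; when free, it comes up with about 3 N at the handle.
- hood_hinge (a point): Middle of the hood's hinge line, which runs along the grinder's y; the hood is 215 mm deep from here to its front, 220 mm wide and 45 mm high above the hinge.
- hood_handle (a point): Centre of the hood's handle: a level round steel bar 12 mm thick and 100 mm long, along the grinder's y, on two posts on top of the hood, its axis 40 mm above the hood's top; 170 mm in front of the hinge line and 85 mm above it when shut. It moves with the hood.
- catch (a joint): Travel of the catch slide in m: 0 at its right end, 0.030 at its left end (the grinder's +y); starts at or within 4 mm of the right end. It takes about 2 to 3 N and stays where it is left. One end of its travel locks the hood and the other frees it, but which is which differs from grinder to grinder and is not marked, so a slide moved when the hood was free locks it. A locked hood comes free only past about 18 mm of travel, a free one is locked past about 13 mm.
- catch_knob (a point): Centre of the catch slide's knob: an upright steel block 30 (x) x 12 (y) x 30 mm high, standing 2 mm above the top of the hood, to the right of the handle near the hood's front; it slides along the grinder's y and moves with the hood.
- bar1_mid (a point): Centre of a finished bar of amber glass, 60 (x) x 30 (y) x 18 (z) mm, 80 g, lying flat in the catch tray, the one nearer the robot.
- bar2_mid (a point): Centre of the other such bar, 60 x 30 x 18 mm, behind the first in the catch tray.
- tote: Grey open tote, loose, 0.9 kg, 240 (x) x 180 (y) x 70 mm high outside, walls and floor 4 mm thick; origin under its centre. A finished round of amber glass (60 mm across, 12 mm high) already lies in its near (-x) end, 75 mm from its centre.
- tape: Tape measure, bystander, 68 x 34 x 62 mm high; origin under its centre.
- calculator: Pocket calculator, bystander, 120 x 75 x 13 mm; origin under its centre.
- stone: Dressing stone between the catch tray and the tote, bystander, 90 x 22 x 22 mm; origin under its centre.
- oil: Bottle of cutting oil, bystander, 52 mm across, 110 mm high; origin under its centre.
- hammer: Hammer lying to the left of the grinder, bystander, 240 mm long.
Things that resemble listed ones, but are neither listed nor needed, are in the scene too. What is shaped like the part that bears bar1_mid but black or turquoise is not meant.

How it is judged (in metres and radians):
On the way, in this order (a step that is already met when the one before it is completed fails the run):
1. both glass bars lie in the upright tote, let go, the hood still shut (x of bar1_mid in the frame of tote between -0.115 and 0.115 m and y of bar1_mid in the frame of tote between -0.085 and 0.085 m and z of bar1_mid in the frame of tote between 0 and 0.055 m and contact force between each of bar1, bar2 and the fingers below 0.05 N and linear speed of each of bar1, bar2 below 0.03 m/s and x of bar2_mid in the frame of tote between -0.115 and 0.115 m and y of bar2_mid in the frame of tote between -0.085 and 0.085 m and z of bar2_mid in the frame of tote between 0 and 0.055 m and angle between tote's own z axis and vertical below 0.1 rad and value of joint hood below 0.1 rad), for 0.2 s.
2. the hood is tugged by the fingers so that it rises at least through its play, with the catch slide still where it was (value of joint hood above 0.015 rad and value of joint catch below 0.009 m and contact force between the fingers and hood above 0.5 N), for 0.1 s.
At the end, for the whole second after the job is handed in: The robot's fingers still hold the hood at its handle (over 1 N between fingers and hood, grasp point within 70 mm of the handle's centre), the hood stands still at 0.6 to 1.0 rad (34 to 57 degrees); both glass bars lie at rest inside the upright tote, not touched by the fingers (x of bar1_mid in the frame of tote between -0.115 and 0.115 m and y of bar1_mid in the frame of tote between -0.085 and 0.085 m and z of bar1_mid in the frame of tote between 0 and 0.055 m and contact force between each of bar1, bar2 and the fingers below 0.05 N and linear speed of each of bar1, bar2 below 0.03 m/s and x of bar2_mid in the frame of tote between -0.115 and 0.115 m and y of bar2_mid in the frame of tote between -0.085 and 0.085 m and z of bar2_mid in the frame of tote between 0 and 0.055 m and angle between tote's own z axis and vertical below 0.1 rad and value of joint hood between 0.6 and 1 rad and velocity of joint hood between -0.05 and 0.05 rad/s and contact force between the fingers and hood above 1 N and distance between the grasp point and hood_handle below 0.07 m); the arm keeps its last pose, push and grip.
It fails at once if a bystander (tape measure, calculator, dressing stone, oil bottle, hammer) is moved by more than 50 mm (distance of any of tape, calculator, stone, oil, hammer from where it was at the start of the episode above 0.05 m).
It fails at once if a glass bar is dropped (falls freely faster than 0.9 m/s, about 40 mm) ((linear speed of bar1 above 0.9 m/s and contact force between bar1 and the fingers below 0.01 N) or (linear speed of bar2 above 0.9 m/s and contact force between bar2 and the fingers below 0.01 N)).
It also fails if it takes over 72 s, if anything falls off the work surface, if the arm or the gripper's body presses on something with over 40 N, if the wrist force passes 120 N, or if a joint passes its speed limit or range.

## Robot

A 6-joint arm with a two-finger parallel gripper is mounted at the origin on the work surface. World frame = base frame: x ahead of the robot, y to its left, z up, the work surface at z = 0. Lengths are in m, angles in degrees, forces in N, time in s.
With the tool pointing down it reaches from about 0.375 to 0.825 m from the base axis. Payload 5.5 kg.
Tool frame: the origin (TCP) lies midway between the tips of the shut fingers; the grasp point (between the pads) lies ctrl.pinch_z behind it (ctrl.pinch_z is the distance from the TCP to the grasp point, in m); z points along the fingers, y is the direction in which the jaws open and shut (so a half turn about z gives the same grasp; the last joint's range is limited). The gripper opens to 85 mm and grips with 20 to 120 N. Pads are 22 mm wide; open, the fingers measure 114 mm over their backs; the gripper's body (76 mm by 85 mm) begins 54 mm behind the grasp point. The pads swing forward as they close: fully open they stand 13 mm farther back than shut.
Start: joints at [64.572, 17.962, -2.699, 69.339, 0, 90], TCP at [0.258, 0.542, 0.231] pointing down, gripper open.
Joint ranges: [-152.73, 152.73], [-39.44, 99.34], [-58.76, 71.6], [-118.89, 123.64], [-81.53, 83.1], [-180, 180]. Speed limits (degrees/s): [136.94, 136.94, 172.46, 180, 180, 180].

## Interface

Orientations are given as a 3x3 rotation matrix whose columns are the frame's x, y, z axes.
In Python, from rig import ctrl gives the robot as it stands.
- The arm moves only by the tool send_rows, never from a script. Its arguments are lists of equal length, an entry for each row: "grip": the opening, from 0 (shut) to 1 (fully open); "delta_pos": the shift along the tool's x, y, z scaled (see below), a list of three; "rot": the turn, a rotation vector about the tool's x, y, z scaled (see below), a list of three. A call has exactly 5 rows; each row shifts and turns the commanded pose from where the row before left it, along the tool's axes as they then stand; what a row does not reach is not made up. The controller multiplies each number of a shift by 25 mm and each number of a turn by 0.1 rad. A row lasts 1/12 s, in which the tool goes at most 41.7 mm and 7.16 degrees, less where a joint would pass 70% of its speed; a pose out of reach is approached as far as the arm can. A call with a number of a shift or a turn outside -1 to 1 is refused whole. A call with a gripper value outside its range is refused whole. The fingers move at their own pace and stop on an object; "newtons" is the grip in N (left out, the last holds). Time passes only in rows, so rows that do not move let the fingers close, or fill a call up. It gives the time, the measured TCP pose, the force and the opening at its end, in the units of the state.
- ctrl.sense(): the state, without advancing time (a new reading comes with each control period).
- ctrl.snapshot(name): name is "scene" or "top" or "wrist"; returns a dict with "frame" (400x640x3 uint8, blue, green, red), "fx", "fy", "cx", "cy" (pixels), "world_to_cam" (4x4, takes a point from world to camera coordinates). Camera axes: x right, y down, z forward; pixel columns grow to the right and rows downward; lengths in m; the calibration is good to about 2 mm. A picture is of the moment at which its call begins. There is no depth.
- ctrl.close_job(): hands the job in, once; it reports no verdict.
The state is a dict: "time_s": time; "joint_positions": joint angles; "qd": joint speeds; "joint_torque": joint torques, N m; "eef_pos": TCP position; "tool_rot": TCP orientation; "wrist_force": force on the tool from outside, world axes, zero at the start; "ft_torque": the same for the moment, N m; "grip_width": finger opening in m.
Only numpy, scipy, OpenCV 4.12 (cv2) and the standard library are available. Lean on these libraries where they do the work, as an engineer would, in place of code of your own. Each camera call takes 0.05 s, during which the arm holds its last target.

## Working session

There is one attempt and no reset: what is moved stays moved. The work goes in short steps, Python scripts to look and compute and a tool call to move; the robot and the scene stay as the last step left them, time stands still between calls to the robot, and variables do not carry over. Pictures are saved under pics/ and viewed, and the job is handed in when it is done.

Besides the shell and the picture viewer there is one more tool, called after "Emit:" as a command line: name --argument value ..., lists and objects as JSON in quotes. send_rows: Moves the arm, as the interface text tells. Its arguments: {"type":"object","properties":{"grip":{"type":"array"},"delta_pos":{"type":"array"},"rot":{"type":"array"},"newtons":{"type":"number"}},"required":["grip","delta_pos","rot"]}

```bash
ls; mkdir -p pics; python3 - <<'E'
from rig import ctrl
import cv2
print(ctrl.sense(), ctrl.pinch_z)
for n in("scene","top","wrist"):
    s=ctrl.snapshot(n); cv2.imwrite(f"pics/{n}0.png",s["frame"]); print(n,s["fx"],s["cx"],s["cy"],s["world_to_cam"].round(4).tolist() if hasattr(s["world_to_cam"],'round') else s["world_to_cam"])
E
```

```text
pics
{'time_s': 0.0, 'joint_positions': array([ 6.45726409e+01,  1.80065262e+01, -2.75521603e+00,  6.93393560e+01,
        1.18950941e-03,  9.00009919e+01]), 'qd': array([0.10709626, 0.07407828, 0.04236699, 0.06560027, 0.0472807 ,
       0.10211958]), 'joint_torque': array([-2.59140768e-03, -5.39592433e+01,  3.39745688e+01,  1.91300403e-02,
       -2.51249594e-04, -3.87772801e-06]), 'eef_pos': array([0.25736172, 0.54135126, 0.23040258]), 'tool_rot': array([[-9.03122921e-01,  4.29381400e-01, -7.76365335e-04],
       [ 4.29382101e-01,  9.03121531e-01, -1.58465638e-03],
       [ 2.07302772e-05, -1.76449687e-03, -9.99998443e-01]]), 'wrist_force': array([ 0.47730733,  0.71661762, -0.45116178]), 'ft_torque': array([-0.00280061,  0.00419011,  0.04510999]), 'grip_width': 0.08536006993173917} 0.0187
scene 405.98866653235484 313.2531425017078 198.83888841927407 [[0.5752, 0.8178, 0.0196, -0.3525], [0.5819, -0.3922, -0.7125, -0.2204], [-0.5749, 0.4212, -0.7014, 1.4627], [0.0, 0.0, 0.0, 1.0]]
top 383.1345444326399 314.8838224631046 195.23317546686312 [[-0.0252, -0.9991, -0.0332, 0.063], [-0.9959, 0.0279, -0.0861, 0.5425], [0.087, 0.0309, -0.9957, 1.0725], [0.0, 0.0, 0.0, 1.0]]
wrist 305.280894828526 322.2842992022798 201.54705612132915 [[0.429, 0.9033, -0.0013, -0.5987], [0.8681, -0.4119, 0.2771, -0.0372], [0.2497, -0.12, -0.9609, 0.3784], [0.0, 0.0, 0.0, 1.0]]
```

View pics/scene0.png

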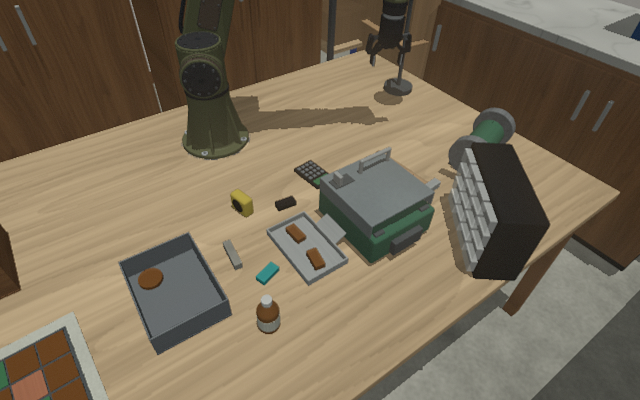

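View pics/top0.png

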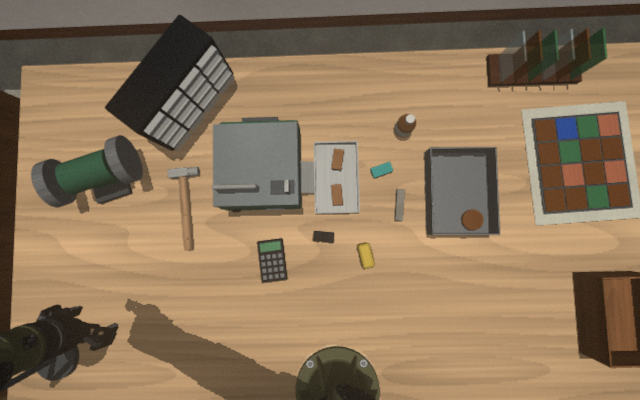

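Candidates for the bars (top image): amber (337,159) and amber (336,194), both in the tray; black block (323,237) and turquoise block (381,170) on the bench, plus the amber round (472,219) in the tote. I choose the two amber ones in the tray and check them in a crop while measuring.

```bash
cat > h.py <<'E'
import numpy as np, cv2
from rig import ctrl
def ray(s,uv):
    M=np.array(s["world_to_cam"]);R=M[:3,:3];t=M[:3,3]
    d=R.T@np.array([(uv[0]-s["cx"])/s["fx"],(uv[1]-s["cy"])/s["fy"],1.]);return -R.T@t,d
def onplane(s,uv,z):
    o,d=ray(s,uv);return o+d*(z-o[2])/d[2]
def proj(s,p):
    M=np.array(s["world_to_cam"]);c=M[:3,:3]@np.array(p)+M[:3,3];return np.array([s["fx"]*c[0]/c[2]+s["cx"],s["fy"]*c[1]/c[2]+s["cy"]])
def tri(s1,u1,s2,u2):
    o,d=ray(s1,u1);p,e=ray(s2,u2);A=np.stack([d,-e],1);k=np.linalg.lstsq(A,p-o,rcond=None)[0]
    a,b=o+k[0]*d,p+k[1]*e;return (a+b)/2,np.linalg.norm(a-b)
def blobs(s,lo,hi,amin=20):
    m=cv2.inRange(cv2.cvtColor(s["frame"],cv2.COLOR_BGR2HSV),lo,hi)
    cs,_=cv2.findContours(m,cv2.RETR_EXTERNAL,cv2.CHAIN_APPROX_NONE)
    return [(c,cv2.contourArea(c),cv2.minAreaRect(c)) for c in cs if cv2.contourArea(c)>amin]
def crop(s,x0,x1,y0,y1,k,name):
    cv2.imwrite("pics/"+name,cv2.resize(s["frame"][y0:y1,x0:x1],None,fx=k,fy=k,interpolation=cv2.INTER_CUBIC))
E
python3 - <<'E'
from h import *
t=ctrl.snapshot("top");c=ctrl.snapshot("scene")
crop(t,200,400,105,255,4,"tc.png");crop(c,230,450,130,290,3.6,"sc.png");crop(t,380,510,130,250,4,"tt.png")
for s,z in((t,.022),(c,.022)):
  f=s["frame"]
  for ct,a,r in blobs(s,(5,90,60),(14,255,200),40):
    print(a,np.round(r[0],1),np.round(r[1],1),round(r[2]),onplane(s,r[0],z).round(4))
for u in((337,159),(336,194),(323,237),(340,180)): print(cv2.cvtColor(t["frame"],cv2.COLOR_BGR2HSV)[u[1],u[0]])
E
```

```text
2251.0 [608. 319.] [62. 96.] 0 [ 0.1835 -0.7414  0.022 ]
317.0 [472.  219.5] [19. 20.] 90 [ 0.4632 -0.392   0.022 ]
810.0 [565.3 198.9] [21.9 42.3] 85 [ 0.5141 -0.6538  0.022 ]
405.0 [618.5 195.1] [22.3 20.6] 83 [ 0.5209 -0.8003  0.022 ]
160.0 [336.6 194.4] [20.1  9.6] 85 [ 0.5448 -0.0136  0.022 ]
1728.5 [583.4 173.8] [22.2 84.6] 85 [ 0.5835 -0.7096  0.022 ]
165.0 [337.3 158.8] [ 9.7 20.2] 8 [ 0.6478 -0.0188  0.022 ]
385.5 [548.4 152.9] [21.5 20.1] 85 [ 0.6461 -0.6173  0.022 ]
817.5 [601.3 148.8] [21.6 42.1] 86 [ 0.6533 -0.7651  0.022 ]
380.5 [545.4 129.8] [21.1 20.6] 85 [ 0.7131 -0.6141  0.022 ]
405.0 [608.4 124.8] [22.3 20.6] 82 [ 0.7217 -0.7907  0.022 ]
106.0 [405.3 124. ] [15.9 15.9] 42 [ 0.7436 -0.2181  0.022 ]
46.0 [535.5  78. ] [ 8. 11.] 90 [ 0.8663 -0.5977  0.022 ]
49.5 [563.5  77. ] [ 8. 11.] 90 [ 0.8662 -0.6771  0.022 ]
49.5 [551.8  78.9] [ 7.2 13.4] 53 [ 0.8619 -0.6436  0.022 ]
72.0 [508.   77.5] [12. 11.] 0 [ 0.8708 -0.5197  0.022 ]
61.0 [521.5  76.5] [11. 11.] 90 [ 0.8723 -0.5583  0.022 ]
258.5 [493.5  68.5] [29.4 12.1] 88 [ 0.8993 -0.48    0.022 ]
1067.0 [325.6  21.5] [
[... 514 characters left out ...]
69.5 [150.1 276.4] [23.8 17.8] 7 [ 0.4699 -0.3965  0.022 ]
113.0 [551.1  99.6] [17.5 19.3] 86 [0.5427 1.2346 0.022 ]
52.5 [498.8  77.7] [16.5 17.9] 14 [0.3078 1.2086 0.022 ]
42.0 [288.1  38.7] [21.9 11.4] 70 [-0.529   0.6493  0.022 ]
65.0 [465.1  36.6] [39.2 18.7] 72 [-0.0633  1.4285  0.022 ]
47.5 [443.3  18.1] [16.6 12.9] 25 [-0.296  1.524  0.022]
5046.0 [543.7  72.1] [211.7  61.2] 22 [0.3868 1.4255 0.022 ]
50.0 [451.3   9.4] [25.1 10.6] 39 [-0.3617  1.6645  0.022 ]
1839.0 [273.  37.] [74. 96.] 90 [-0.5872  0.5966  0.022 ]
786.0 [157.2  37.4] [76.4 45.8] 88 [-0.8887  0.1128  0.022 ]
15423.0 [83.  80.5] [166. 161.] 0 [-0.639 -0.293  0.022]
[ 14 126 144]
[ 13 128 143]
[12 67 65]
[ 25  16 175]
```

View pics/tc.png

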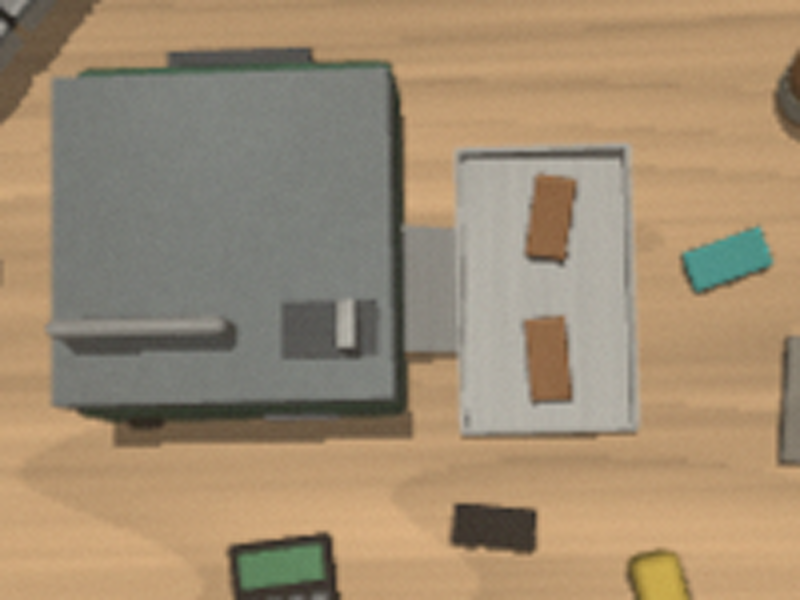

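View pics/sc.png

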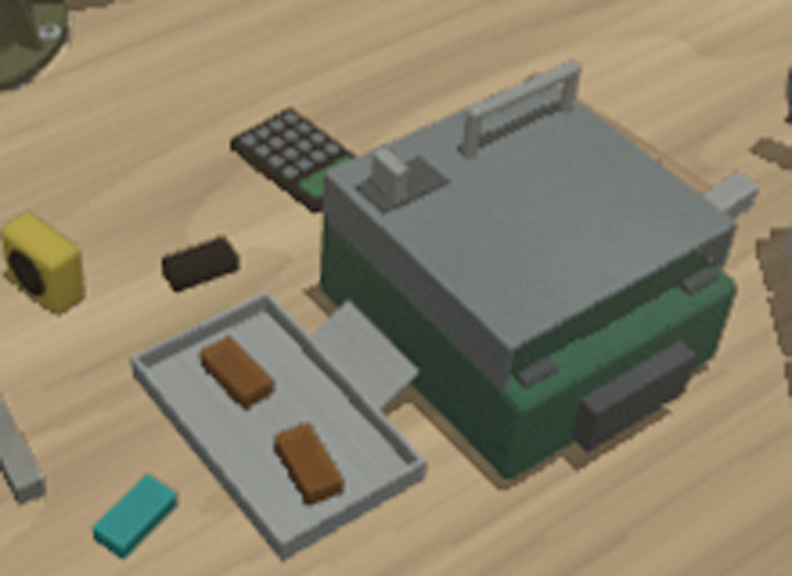

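View pics/tt.png

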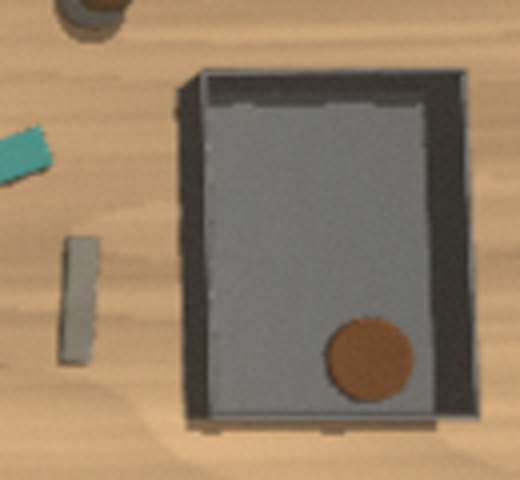

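The crop shows the two amber bars flat in the tray, at top px (336.6,194.4) for bar1 and (337.3,158.8) for bar2. The handle runs from about (213,187) to (257,187), and the knob is at about (286,183). Next I measure all of these.

```bash
python3 - <<'E'
from h import *
t=ctrl.snapshot("top");c=ctrl.snapshot("scene")
print("cam",ray(t,(0,0))[0].round(3),ray(c,(0,0))[0].round(3))
U=lambda x,y:(200+x/4,105+y/4); S=lambda x,y:(230+x/3.6,130+y/3.6)
T=lambda x,y:(380+x/4,130+y/4)
for ct,a,r in blobs(t,(5,90,60),(16,255,200),40):
    if r[0][0]<345 and r[0][0]>330 and r[0][1]>100:
        P=np.array([onplane(t,p,.02)[:2] for p in cv2.boxPoints(r)]);e=[P[1]-P[0],P[2]-P[1]];L=max(e,key=np.linalg.norm)
        print("bar",P.mean(0).round(4),[np.linalg.norm(x).round(3) for x in e],np.degrees(np.arctan(L[1]/L[0])).round(1))
for ct,a,r in blobs(c,(5,90,60),(16,255,200),20):
    if 280<r[0][0]<330 and r[0][1]>220: print("scene bar",r[0],onplane(c,r[0],.016).round(4))
for n,a,b in(("hL",(51,327),(577,70)),("hR",(228,325),(468,118)),("knobtopL-back",(339,299),(378,148)),("knob top R-front",(354,345),(404,172))):
    p,e=tri(t,U(*a),c,S(*b));print(n,p.round(4),e.round(4))
tr=[onplane(t,U(*q),.022)[:2] for q in((458,150),(630,147),(636,432),(462,435))]
tr=np.array(tr);print("tray",tr.round(4).tolist(),tr.mean(0).round(4),[np.linalg.norm(tr[i]-tr[i-1]).round(3) for i in range(4)])
tt=np.array([onplane(t,T(*q),.07)[:2] for q in((202,71),(466,71),(479,417),(187,419))])
tt[0]=onplane(t,T(181,88),.07)[:2];
print("tote",tt.round(4).tolist(),tt.mean(0).round(4),[np.linalg.norm(tt[i]-tt[i-1]).round(3) for i in range(4)])
for q in((207,104),(422,102),(434,412),(208,415)):print("tote floor",onplane(t,T(*q),.004).round(4))
hd=np.array([onplane(t,U(*q),.145)[:2] for q in((53,78),(390,65),(394,400),(53,405))]);print("hood",hd.round(4).tolist(),hd.mean(0).round(4))
E
```

```text
cam [0.449 0.015 1.117] [ 1.172 -0.414  0.876]
scene bar (315.191162109375, 258.48529052734375) [ 0.6527 -0.0222  0.016 ]
scene bar (295.25, 232.75) [ 0.5491 -0.0168  0.016 ]
hL [0.5591 0.2977 0.1782] 0.001
hR [0.5575 0.1875 0.1791] 0.0023
knobtopL-back [0.5644 0.1084 0.194 ] 0.0171
knob top R-front [0.5514 0.1207 0.1523] 0.0228
tray [[0.6979, 0.0459], [0.696, -0.0786], [0.4899, -0.0757], [0.4911, 0.0482]] [ 0.5937 -0.015 ] [np.float64(0.207), np.float64(0.125), np.float64(0.206), np.float64(0.124)]
tote [[0.6505, -0.2587], [0.6562, -0.4519], [0.4213, -0.4451], [0.4248, -0.2515]] [ 0.5382 -0.3518] [np.float64(0.226), np.float64(0.193), np.float64(0.235), np.float64(0.194)]
tote floor [ 0.6509 -0.2941  0.004 ]
tote floor [ 0.6475 -0.4485  0.004 ]
tote floor [ 0.4239 -0.4428  0.004 ]
tote floor [ 0.4257 -0.2833  0.004 ]
hood [[0.7263, 0.3057], [0.7273, 0.0851], [0.5097, 0.0872], [0.5124, 0.3061]] [0.6189 0.196 ]
```

Emit:
send_rows --grip '[0.6, 0.6, 0.6, 0.6, 0.6]' --delta_pos '[[0, 0, -0.8], [0, 0, 0], [0, 0, 0], [0, 0, 0], [0, 0, 0]]' --rot '[[0, 0, -0.94], [0, 0, -0.94], [0, 0, -0.95], [0, 0, 0], [0, 0, 0]]' --newtons 30

```text
time_s: 0.77
eef_pos: [0.2576, 0.5418, 0.2512]
tool_rot: [[-0.987, 0.163, -0.0], [0.163, 0.987, -0.0], [0.0, -0.0, -1.0]]
wrist_force: [0.0, -0.1, 0.4]
grip_width: 0.0514
```

```bash
cat >> h.py <<'E'
def st(tgt=None,yaw=None):
    s=ctrl.sense();R=s["tool_rot"];p=s["eef_pos"]
    print("t",round(s["time_s"],2),"p",p.round(4),"yawY",np.degrees(np.arctan2(R[1,1],R[0,1])).round(1),"tz",R[:,2].round(3),"F",s["wrist_force"].round(2),"M",s["ft_torque"].round(2),"w",round(s["grip_width"],4),"q",s["joint_positions"].round(0))
    if tgt is not None: d=R.T@(np.array(tgt)-p);print("rows of 25mm in tool axes:",(d/.025).round(2))
E
python3 - <<'E'
from h import *
st([.650,-.02,.25])
t=ctrl.snapshot("top")
for q in((337,298),(353,298),(337,345),(354,345)):print(onplane(t,(200+q[0]/4,105+q[1]/4),.177).round(4))
for q in((283,302),(376,302),(283,358)):print("slot",onplane(t,(200+q[0]/4,105+q[1]/4),.145).round(4))
E
```

```text
t 0.77 p [0.2576 0.5418 0.2512] yawY 80.6 tz [-0. -0. -1.] F [ 0.05 -0.14  0.36] M [0.05 0.   0.04] w 0.0514 q [65. 18. -1. 72.  0. 74.]
rows of 25mm in tool axes: [-19.14 -19.62   0.05]
[0.5719 0.1188 0.177 ]
[0.5716 0.1089 0.177 ]
[0.5427 0.1194 0.177 ]
[0.5424 0.1088 0.177 ]
slot [0.5746 0.1571 0.145 ]
slot [0.5728 0.0974 0.145 ]
slot [0.5385 0.1577 0.145 ]
```

Emit:
send_rows --grip '[0.6, 0.6, 0.6, 0.6, 0.6]' --delta_pos '[[-0.96, -0.98, 0], [-0.96, -0.98, 0], [-0.96, -0.98, 0], [-0.96, -0.98, 0], [-0.96, -0.98, 0]]' --rot '[[0, 0, 0], [0, 0, 0], [0, 0, 0], [0, 0, 0], [0, 0, 0]]'

```text
time_s: 1.23
eef_pos: [0.3569, 0.4003, 0.2511]
tool_rot: [[-0.987, 0.162, -0.0], [0.162, 0.987, -0.0], [0.0, -0.0, -1.0]]
wrist_force: [1.3, -0.0, -0.3]
grip_width: 0.0512
```

Emit:
send_rows --grip '[0.6, 0.6, 0.6, 0.6, 0.6]' --delta_pos '[[-0.96, -0.98, 0], [-0.96, -0.98, 0], [-0.96, -0.98, 0], [-0.96, -0.98, 0], [-0.96, -0.98, 0]]' --rot '[[0, 0, 0], [0, 0, 0], [0, 0, 0], [0, 0, 0], [0, 0, 0]]'

```text
time_s: 1.65
eef_pos: [0.4559, 0.26, 0.2513]
tool_rot: [[-0.987, 0.162, -0.0], [0.162, 0.987, 0.0], [0.0, 0.0, -1.0]]
wrist_force: [1.1, 0.6, -0.8]
grip_width: 0.0516
```

Emit:
send_rows --grip '[0.6, 0.6, 0.6, 0.6, 0.6]' --delta_pos '[[-0.96, -0.98, 0], [-0.96, -0.98, 0], [-0.96, -0.98, 0], [-0.96, -0.98, 0], [-0.96, -0.98, 0]]' --rot '[[0, 0, 0], [0, 0, 0], [0, 0, 0], [0, 0, 0], [0, 0, 0]]'

```text
time_s: 2.07
eef_pos: [0.5548, 0.1199, 0.2512]
tool_rot: [[-0.987, 0.162, -0.0], [0.162, 0.987, 0.0], [0.0, 0.0, -1.0]]
wrist_force: [-0.2, 0.5, 0.3]
grip_width: 0.0513
```

Emit:
send_rows --grip '[0.6, 0.6, 0.6, 0.6, 0.6]' --delta_pos '[[-0.96, -0.98, 0], [-0.96, -0.98, 0], [-0.96, -0.98, 0], [-0.96, -0.98, 0], [-0.9, -0.98, 0]]' --rot '[[0, 0, 0], [0, 0, 0], [0, 0, 0], [0, 0, 0], [0, 0, 0]]'

```text
time_s: 2.48
eef_pos: [0.6522, -0.02, 0.251]
tool_rot: [[-0.987, 0.163, -0.0], [0.163, 0.987, 0.0], [0.0, 0.0, -1.0]]
wrist_force: [0.6, 0.5, 0.0]
grip_width: 0.0513
```

```bash
python3 - <<'E'
from h import *
st([.650,-.02,.10]);w=ctrl.snapshot("wrist");cv2.imwrite("pics/w1.png",w["frame"]);print(proj(w,[.650,-.02,.022]),proj(w,[.547,-.015,.022]))
for ct,a,r in blobs(w,(5,90,60),(17,255,220),150):
    P=np.array([onplane(w,p,.022)[:2] for p in cv2.boxPoints(r)]);e=[P[1]-P[0],P[2]-P[1]];L=max(e,key=np.linalg.norm)
    print(r,P.mean(0).round(4),[np.linalg.norm(x).round(3) for x in e],np.degrees(np.arctan(L[1]/L[0])).round(1))
E
```

```text
t 2.48 p [ 0.6522 -0.02    0.251 ] yawY 80.6 tz [-0.  0. -1.] F [0.65 0.55 0.01] M [ 0.03 -0.07  0.02] w 0.0513 q [-2. 23.  8. 74.  0.  8.]
rows of 25mm in tool axes: [ 0.09 -0.01  6.04]
[322.52246512 170.45538005] [312.20297179  81.39688938]
((15.647050857543945, 361.4117736816406), (13.3768892288208, 20.579830169677734), 59.03623962402344) [ 0.86   -0.5183] [np.float64(0.037), np.float64(0.021)] -68.1
((41.80000686645508, 363.6000061035156), (25.043960571289062, 16.099689483642578), 63.43495178222656) [ 0.8703 -0.4814] [np.float64(0.028), np.float64(0.041)] -0.2
((38.99235916137695, 334.67877197265625), (21.255878448486328, 78.3587417602539), 88.63607025146484) [ 0.8209 -0.4642] [np.float64(0.113), np.float64(0.037)] 82.2
((551.4523315429688, 328.2732238769531), (16.892858505249023, 34.35224533081055), 78.11134338378906) [0.9303 0.268 ] [np.float64(0.047), np.float64(0.03)] -84.8
((323.2048034667969, 321.84478759765625), (125.84813690185547, 48.73078536987305), 1.7623910903930664) [ 0.8671 -0.0545] [np.float64(0.082), np.float64(0.175)] 78.6
((525.7828369140625, 299.9530944824219),
[... 1942 characters left out ...]
489 -0.1492] [np.float64(0.071), np.float64(0.052)] 89.4
((311.9705810546875, 79.6176528930664), (56.07653045654297, 26.140121459960938), 77.47119140625) [ 0.5458 -0.0149] [np.float64(0.029), np.float64(0.059)] 4.2
((114.67925262451172, 62.37735366821289), (26.252090454101562, 45.1749153137207), 88.09085083007812) [ 0.4917 -0.2298] [np.float64(0.05), np.float64(0.027)] 82.4
((234.38238525390625, 55.97059631347656), (20.13187026977539, 29.31956672668457), 82.23483276367188) [ 0.507 -0.096] [np.float64(0.033), np.float64(0.02)] 87.7
((190.02914428710938, 37.56818771362305), (63.95994567871094, 132.38711547851562), 85.29214477539062) [ 0.4818 -0.14  ] [np.float64(0.143), np.float64(0.063)] 84.8
```

View pics/w1.png

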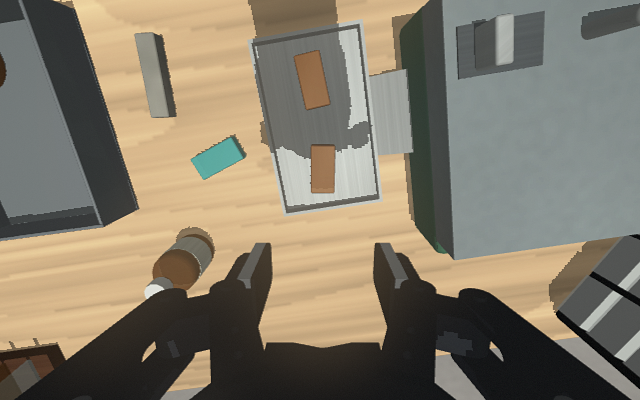

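The wrist view shows bar2 at px (322,168), which is (0.648,-0.020) with yaw -8.7°, lined up between the fingers. bar1 is at px (312,80). Descending on bar2.

Emit:
send_rows --grip '[0.6, 0.6, 0.6, 0.6, 0.6]' --delta_pos '[[0.12, 0, 1], [0, 0, 1], [0, 0, 1], [0, 0, 1], [0, 0, 1]]' --rot '[[0, 0, 0], [0, 0, 0], [0, 0, 0], [0, 0, 0], [0, 0, 0]]'

```text
time_s: 2.95
eef_pos: [0.6481, -0.0179, 0.1249]
tool_rot: [[-0.987, 0.162, -0.0], [0.162, 0.987, 0.0], [0.0, -0.0, -1.0]]
wrist_force: [0.6, 0.1, 0.2]
grip_width: 0.051
```

Emit:
send_rows --grip '[0.6, 0.6, 0.6, 0.6, 0.6]' --delta_pos '[[0, 0, 1], [0, 0, 1], [0, 0, 1], [0, 0, 0.6], [0, 0, 0]]' --rot '[[0, 0, 0], [0, 0, 0], [0, 0, 0], [0, 0, 0], [0, 0, 0]]'

```text
time_s: 3.37
eef_pos: [0.645, -0.0176, 0.032]
tool_rot: [[-0.987, 0.162, -0.007], [0.162, 0.987, 0.0], [0.007, -0.001, -1.0]]
wrist_force: [-0.8, 0.4, -0.4]
grip_width: 0.0512
```

```bash
python3 - <<'E'
from h import *
st([.6495,-.02,.007]);w=ctrl.snapshot("wrist");cv2.imwrite("pics/w2.png",w["frame"])
E
```

```text
t 3.37 p [ 0.645  -0.0176  0.032 ] yawY 80.7 tz [-0.007  0.    -1.   ] F [-0.84  0.36 -0.35] M [0.   0.05 0.01] w 0.0512 q [ -2.  31. -11.  49.   0.   8.]
rows of 25mm in tool axes: [-0.2  -0.06  1.  ]
```

View pics/w2.png

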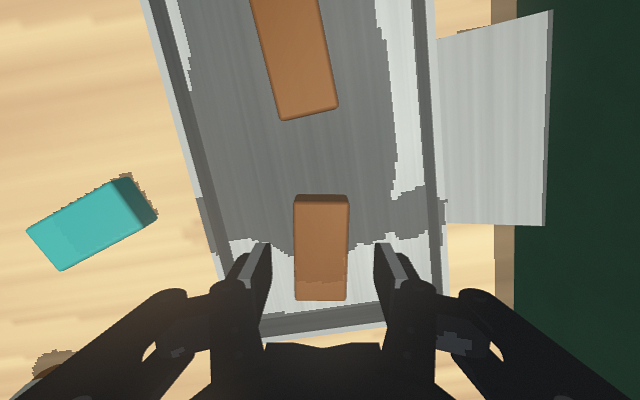

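Bar2 is centred between the pads at px (322,250). I go down 25 mm more and close.

Emit:
send_rows --grip '[0.6, 0.6, 0.6, 0.6, 0.6]' --delta_pos '[[-0.16, 0, 0.5], [0, 0, 0.5], [0, 0, 0], [0, 0, 0], [0, 0, 0]]' --rot '[[0, 0, 0], [0, 0, 0], [0, 0, 0], [0, 0, 0], [0, 0, 0]]'

```text
time_s: 3.83
eef_pos: [0.6527, -0.0186, 0.0116]
tool_rot: [[-0.987, 0.16, 0.0], [0.16, 0.987, -0.0], [-0.0, 0.0, -1.0]]
wrist_force: [-0.6, -0.7, -0.3]
grip_width: 0.0507
```

Emit:
send_rows --grip '[0.2, 0.1, 0.1, 0.1, 0.1]' --delta_pos '[[0, 0, 0], [0, 0, 0], [0, 0, 0], [0, 0, 0], [0, 0, 0]]' --rot '[[0, 0, 0], [0, 0, 0], [0, 0, 0], [0, 0, 0], [0, 0, 0]]' --newtons 30

```text
time_s: 4.25
eef_pos: [0.6532, -0.0186, 0.0122]
tool_rot: [[-0.987, 0.16, 0.002], [0.16, 0.987, -0.0], [-0.002, 0.0, -1.0]]
wrist_force: [-0.6, 0.4, 5.1]
grip_width: 0.029
```

```bash
python3 - <<'E'
from h import *
st([.6495,-.02,.007])
E
```

```text
t 4.25 p [ 0.6532 -0.0186  0.0122] yawY 80.8 tz [ 0.002 -0.    -1.   ] F [-0.61  0.36  5.08] M [-0.02  0.09  0.01] w 0.029 q [ -2.  32. -11.  47.  -0.   8.]
rows of 25mm in tool axes: [ 0.14 -0.08  0.21]
```

Emit:
send_rows --grip '[0.1, 0.1, 0.1, 0.1, 0.1]' --delta_pos '[[0, 0, -0.4], [0, 0, -0.9], [0, 0, -1], [0, 0, -1], [0, 0, -1]]' --rot '[[0, 0, 0], [0, 0, 0], [0, 0, 0], [0, 0, 0], [0, 0, 0]]'

```text
time_s: 4.67
eef_pos: [0.6518, -0.0185, 0.1199]
tool_rot: [[-0.987, 0.16, -0.001], [0.16, 0.987, 0.0], [0.001, -0.0, -1.0]]
wrist_force: [1.3, 0.3, -1.0]
grip_width: 0.0293
```

Emit:
send_rows --grip '[0.1, 0.1, 0.1, 0.1, 0.1]' --delta_pos '[[0, 0, -0.8], [0, 0, 0], [0, 0, 0], [0, 0, 0], [0, 0, 0]]' --rot '[[0, 0, 0], [0, 0, -0.5], [0, 0, -0.5], [0, 0, 0], [0, 0, 0]]'

```text
time_s: 5.08
eef_pos: [0.652, -0.0185, 0.1388]
tool_rot: [[-0.998, 0.062, -0.001], [0.062, 0.998, 0.0], [0.001, -0.0, -1.0]]
wrist_force: [0.5, -0.4, -1.1]
grip_width: 0.0289
```

```bash
python3 - <<'E'
from h import *
st([.612,-.36,.14]);w=ctrl.snapshot("wrist");cv2.imwrite("pics/w3.png",w["frame"])
E
```

```text
t 5.08 p [ 0.652  -0.0185  0.1388] yawY 86.4 tz [-0.001  0.    -1.   ] F [ 0.51 -0.38 -1.14] M [ 0.03 -0.03 -0.06] w 0.0289 q [-2. 26. -3. 61.  0.  2.]
rows of 25mm in tool axes: [  0.75 -13.73  -0.05]
```

View pics/w3.png

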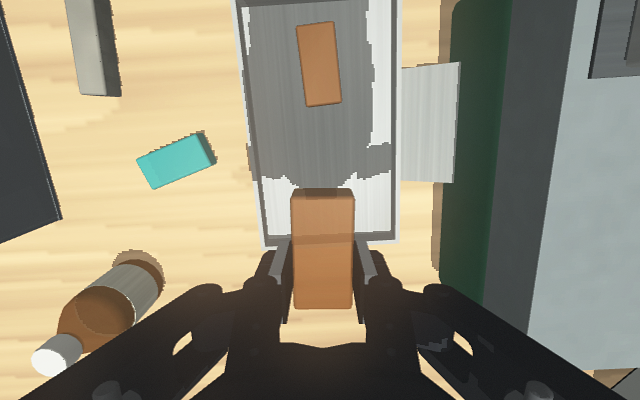

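Bar2 is held at px (322,250), and the tray and bar1 are undisturbed. Carrying it to the tote.

Emit:
send_rows --grip '[0.1, 0.1, 0.1, 0.1, 0.1]' --delta_pos '[[0.15, -0.6, 0], [0.15, -0.95, 0], [0.15, -0.95, 0], [0.15, -0.95, 0], [0.15, -0.95, 0]]' --rot '[[0, 0, 0], [0, 0, 0], [0, 0, 0], [0, 0, 0], [0, 0, 0]]'

```text
time_s: 5.55
eef_pos: [0.626, -0.1288, 0.1384]
tool_rot: [[-0.998, 0.062, -0.001], [0.062, 0.998, -0.0], [0.001, -0.0, -1.0]]
wrist_force: [0.6, 0.7, -1.4]
grip_width: 0.0291
```

Emit:
send_rows --grip '[0.1, 0.1, 0.1, 0.1, 0.1]' --delta_pos '[[0, -0.95, 0], [0, -0.95, 0], [0, -0.95, 0], [0, -0.95, 0], [0, -0.95, 0]]' --rot '[[0, 0, 0], [0, 0, 0], [0, 0, 0], [0, 0, 0], [0, 0, 0]]'

```text
time_s: 5.97
eef_pos: [0.6188, -0.2475, 0.1384]
tool_rot: [[-0.998, 0.062, -0.001], [0.062, 0.998, 0.0], [0.001, 0.0, -1.0]]
wrist_force: [0.6, 0.1, -1.0]
grip_width: 0.0286
```

Emit:
send_rows --grip '[0.1, 0.1, 0.1, 0.1, 0.1]' --delta_pos '[[0, -0.95, 0], [0, -0.95, 0], [0, -0.95, 0], [0, -0.95, 0], [0, -0.5, 0]]' --rot '[[0, 0, 0], [0, 0, 0], [0, 0, 0], [0, 0, 0], [0, 0, 0]]'

```text
time_s: 6.38
eef_pos: [0.612, -0.3562, 0.1382]
tool_rot: [[-0.998, 0.064, -0.001], [0.064, 0.998, -0.001], [0.001, -0.001, -1.0]]
wrist_force: [1.0, -0.7, -0.7]
grip_width: 0.0293
```

```bash
python3 - <<'E'
from h import *
st([.612,-.36,.016]);w=ctrl.snapshot("wrist");cv2.imwrite("pics/w4.png",w["frame"]);
w=ctrl.snapshot("top");crop(w,350,530,110,250,4,"t4.png")
E
```

```text
t 6.38 p [ 0.612  -0.3562  0.1382] yawY 86.3 tz [-0.001 -0.001 -1.   ] F [ 0.96 -0.74 -0.74] M [0.06 0.02 0.01] w 0.0293 q [-30.  32.   7.  64.  -0. -27.]
rows of 25mm in tool axes: [-0.01 -0.15  4.89]
```

View pics/w4.png

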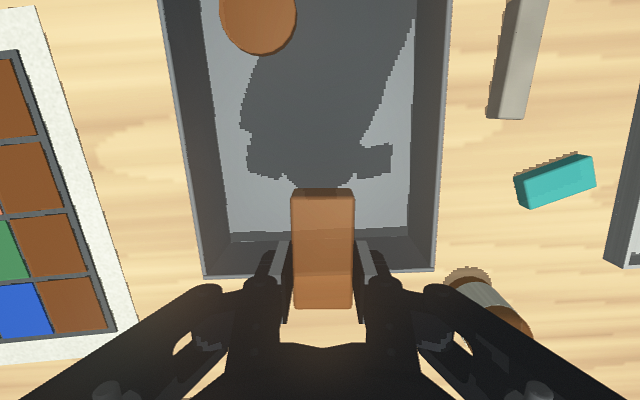

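View pics/t4.png

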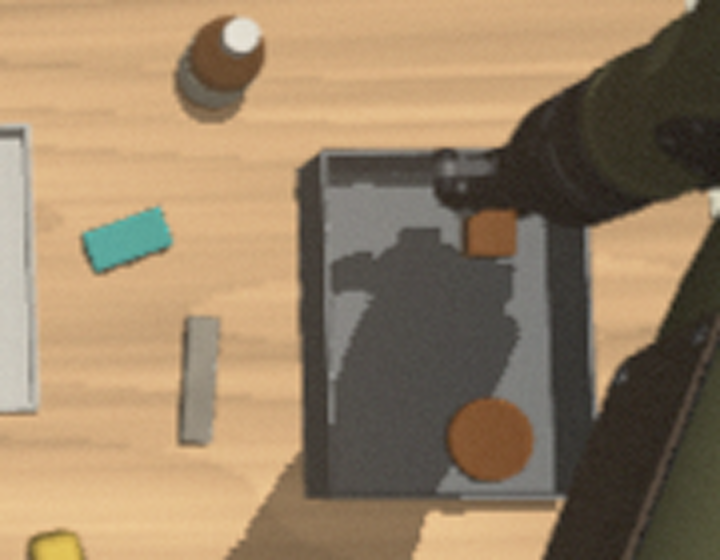

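Bar2 is over the far half of the tote at wrist px (322,250). The round is at (258,15), well clear. Lowering.

Emit:
send_rows --grip '[0.1, 0.1, 0.1, 0.1, 0.1]' --delta_pos '[[0.25, -0.1, 1], [0, 0, 1], [0, 0, 1], [0, 0, 1], [0, 0, 0.4]]' --rot '[[0, 0, 0], [0, 0, 0], [0, 0, 0], [0, 0, 0], [0, 0, 0]]'

```text
time_s: 6.9
eef_pos: [0.6046, -0.3526, 0.0248]
tool_rot: [[-0.998, 0.06, -0.005], [0.06, 0.998, 0.003], [0.005, 0.003, -1.0]]
wrist_force: [-0.6, 1.3, -1.6]
grip_width: 0.0289
```

Emit:
send_rows --grip '[0.1, 0.1, 0.1, 0.1, 0.1]' --delta_pos '[[0, 0, 0.2], [0, 0, 0.2], [0, 0, 0], [0, 0, 0], [0, 0, 0]]' --rot '[[0, 0, 0], [0, 0, 0], [0, 0, 0], [0, 0, 0], [0, 0, 0]]'

```text
time_s: 7.32
eef_pos: [0.6081, -0.3556, 0.0204]
tool_rot: [[-0.998, 0.061, 0.002], [0.061, 0.998, -0.001], [-0.002, -0.001, -1.0]]
wrist_force: [-1.0, -0.1, -1.6]
grip_width: 0.0293
```

Emit:
send_rows --grip '[0.1, 0.1, 0.1, 0.1, 0.1]' --delta_pos '[[0, 0, 0.15], [0, 0, 0.1], [0, 0, 0], [0, 0, 0], [0, 0, 0]]' --rot '[[0, 0, 0], [0, 0, 0], [0, 0, 0], [0, 0, 0], [0, 0, 0]]'

```text
time_s: 7.73
eef_pos: [0.6069, -0.3552, 0.0126]
tool_rot: [[-0.998, 0.061, -0.0], [0.061, 0.998, 0.0], [0.0, 0.0, -1.0]]
wrist_force: [0.0, 0.1, -0.4]
grip_width: 0.0292
```

Emit:
send_rows --grip '[0.1, 0.1, 0.4, 0.5, 0.5]' --delta_pos '[[0, 0, 0.06], [0, 0, 0], [0, 0, 0], [0, 0, 0], [0, 0, 0]]' --rot '[[0, 0, 0], [0, 0, 0], [0, 0, 0], [0, 0, 0], [0, 0, 0]]'

```text
time_s: 8.15
eef_pos: [0.607, -0.3553, 0.0111]
tool_rot: [[-0.998, 0.061, 0.0], [0.061, 0.998, -0.0], [-0.0, -0.0, -1.0]]
wrist_force: [-0.7, 0.5, -0.5]
grip_width: 0.0428
```

Emit:
send_rows --grip '[0.5, 0.5, 0.5, 0.5, 0.5]' --delta_pos '[[0, 0, 0], [0, 0, -0.5], [0, 0, -1], [0, 0, -1], [0, 0, -1]]' --rot '[[0, 0, 0], [0, 0, 0], [0, 0, 0], [0, 0, 0], [0, 0, 0]]'

```text
time_s: 8.57
eef_pos: [0.6068, -0.3551, 0.1001]
tool_rot: [[-0.998, 0.061, -0.0], [0.061, 0.998, 0.0], [0.0, 0.0, -1.0]]
wrist_force: [0.2, 0.2, 0.9]
grip_width: 0.0429
```

Emit:
send_rows --grip '[0.5, 0.5, 0.5, 0.5, 0.5]' --delta_pos '[[0, 0, -1], [0, 0, -1], [0, 0, -0.6], [0, 0, 0], [0, 0, 0]]' --rot '[[0, 0, 0], [0, 0, 0], [0, 0, -0.65], [0, 0, -0.65], [0, 0, 0]]'

```text
time_s: 8.98
eef_pos: [0.608, -0.3558, 0.1664]
tool_rot: [[-0.997, -0.071, 0.003], [-0.071, 0.997, -0.002], [-0.003, -0.002, -1.0]]
wrist_force: [0.0, 0.4, -1.7]
grip_width: 0.0424
```

```bash
python3 - <<'E'
from h import *
st([.5475,-.0149,.15]);w=ctrl.snapshot("wrist");cv2.imwrite("pics/w5.png",w["frame"]);
E
```

```text
t 8.98 p [ 0.608  -0.3558  0.1664] yawY 94.1 tz [ 0.003 -0.002 -1.   ] F [ 0.03  0.38 -1.65] M [ 0.01  0.   -0.02] w 0.0424 q [-30.  31.   8.  67.   0. -34.]
rows of 25mm in tool axes: [ 1.45 13.77  0.62]
```

View pics/w5.png

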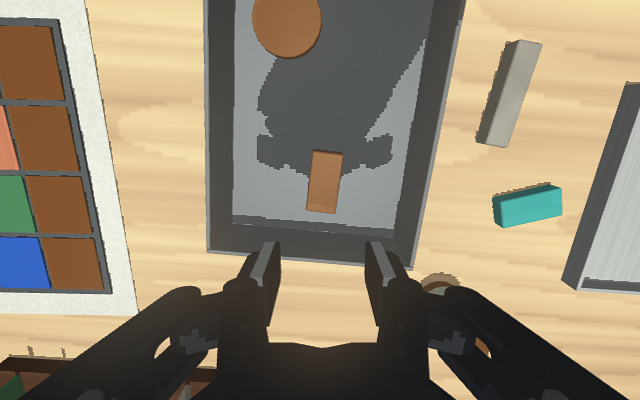

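Bar2 lies flat in the tote at px (325,182). Going back for bar1.

Emit:
send_rows --grip '[0.6, 0.6, 0.6, 0.6, 0.6]' --delta_pos '[[0.1, 0.9, 0], [0.1, 0.92, 0], [0.1, 0.92, 0], [0.1, 0.92, 0], [0.1, 0.92, 0]]' --rot '[[0, 0, 0], [0, 0, 0], [0, 0, 0], [0, 0, 0], [0, 0, 0]]'

```text
time_s: 9.45
eef_pos: [0.5855, -0.2406, 0.1627]
tool_rot: [[-0.998, -0.067, -0.002], [-0.067, 0.998, 0.001], [0.002, 0.001, -1.0]]
wrist_force: [0.1, -0.6, -0.4]
grip_width: 0.051
```

Emit:
send_rows --grip '[0.6, 0.6, 0.6, 0.6, 0.6]' --delta_pos '[[0.1, 0.92, 0], [0.1, 0.92, 0], [0.1, 0.92, 0], [0.1, 0.92, 0], [0.1, 0.92, 0]]' --rot '[[0, 0, 0], [0, 0, 0], [0, 0, 0], [0, 0, 0], [0, 0, 0]]'

```text
time_s: 9.87
eef_pos: [0.5651, -0.1267, 0.1629]
tool_rot: [[-0.998, -0.067, -0.002], [-0.067, 0.998, 0.0], [0.002, 0.0, -1.0]]
wrist_force: [0.9, 0.1, -0.8]
grip_width: 0.0515
```

Emit:
send_rows --grip '[0.6, 0.6, 0.6, 0.6, 0.6]' --delta_pos '[[0.1, 0.92, 0], [0.1, 0.92, 0], [0.1, 0.92, 0], [0.1, 0.92, 0], [0.1, 0.92, 0]]' --rot '[[0, 0, 0], [0, 0, 0], [0, 0, 0], [0, 0, 0], [0, 0, 0]]'

```text
time_s: 10.28
eef_pos: [0.5446, -0.013, 0.163]
tool_rot: [[-0.998, -0.067, -0.002], [-0.067, 0.998, 0.0], [0.002, 0.0, -1.0]]
wrist_force: [-0.3, -0.0, 0.1]
grip_width: 0.0511
```

Emit:
send_rows --grip '[0.6, 0.6, 0.6, 0.6, 0.6]' --delta_pos '[[0, 0, 1], [0, 0, 1], [0, 0, 1], [0, 0, 0.8], [0, 0, 0]]' --rot '[[0, 0, 0], [0, 0, 0], [0, 0, 0], [0, 0, 0], [0, 0, 0]]'

```text
time_s: 10.7
eef_pos: [0.5416, -0.0139, 0.0641]
tool_rot: [[-0.998, -0.068, -0.008], [-0.068, 0.998, 0.0], [0.008, 0.001, -1.0]]
wrist_force: [-1.9, 0.4, -0.8]
grip_width: 0.0512
```

```bash
python3 - <<'E'
from h import *
st([.5475,-.0149,.0115]);w=ctrl.snapshot("wrist");cv2.imwrite("pics/w6.png",w["frame"]);
E
```

```text
t 10.7 p [ 0.5416 -0.0139  0.0641] yawY 93.9 tz [-0.008  0.    -1.   ] F [-1.91  0.42 -0.79] M [-0.02  0.08  0.03] w 0.0512 q [ -1.  19. -24.  47.   0.  -5.]
rows of 25mm in tool axes: [-0.25 -0.06  2.1 ]
```

View pics/w6.png

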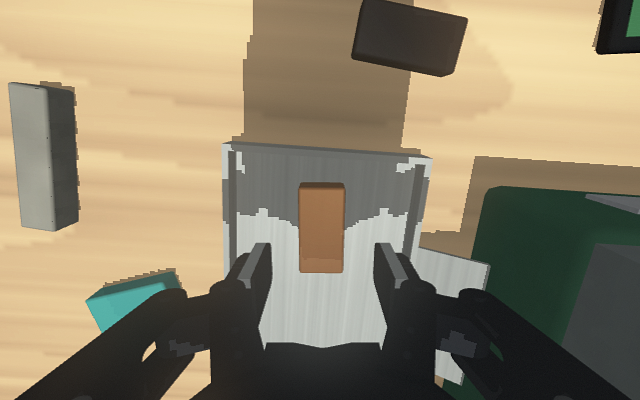

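Bar1 is centred at px (322,228). Going down to grip it.

Emit:
send_rows --grip '[0.6, 0.6, 0.6, 0.6, 0.6]' --delta_pos '[[-0.12, 0, 0.8], [0, 0, 0.8], [0, 0, 0.35], [0, 0, 0], [0, 0, 0]]' --rot '[[0, 0, 0], [0, 0, 0], [0, 0, 0], [0, 0, 0], [0, 0, 0]]'

```text
time_s: 11.17
eef_pos: [0.5488, -0.0139, 0.0205]
tool_rot: [[-0.998, -0.069, -0.0], [-0.069, 0.998, -0.0], [0.0, 0.0, -1.0]]
wrist_force: [0.1, -0.1, -0.1]
grip_width: 0.0513
```

Emit:
send_rows --grip '[0.6, 0.6, 0.1, 0.1, 0.1]' --delta_pos '[[0, 0, 0], [0, 0, 0], [0, 0, 0], [0, 0, 0], [0, 0, 0]]' --rot '[[0, 0, 0], [0, 0, 0], [0, 0, 0], [0, 0, 0], [0, 0, 0]]'

```text
time_s: 11.58
eef_pos: [0.5494, -0.0139, 0.0209]
tool_rot: [[-0.998, -0.069, 0.001], [-0.069, 0.998, -0.0], [-0.001, -0.0, -1.0]]
wrist_force: [-1.1, -1.3, 5.2]
grip_width: 0.0272
```

Emit:
send_rows --grip '[0.1, 0.1, 0.1, 0.1, 0.1]' --delta_pos '[[0, 0, 0], [0, 0, 0], [0, 0, 0], [0, 0, 0], [0, 0, 0]]' --rot '[[0, 0, 0], [0, 0, 0], [0, 0, 0], [0, 0, 0], [0, 0, 0]]'

```text
time_s: 12.0
eef_pos: [0.5493, -0.0139, 0.0208]
tool_rot: [[-0.998, -0.069, 0.001], [-0.069, 0.998, -0.0], [-0.001, -0.0, -1.0]]
wrist_force: [-1.5, -1.2, 5.4]
grip_width: 0.027
```

The grip is too high: TCP z is 0.021 instead of 0.012, and the width reads 27 mm. I open, lower and grip again.

Emit:
send_rows --grip '[0.6, 0.6, 0.6, 0.6, 0.6]' --delta_pos '[[0, 0, 0], [0, 0, 0], [0, 0, 0], [0, 0, 0], [0, 0, 0]]' --rot '[[0, 0, 0], [0, 0, 0], [0, 0, 0], [0, 0, 0], [0, 0, 0]]'

```text
time_s: 12.42
eef_pos: [0.5486, -0.0139, 0.0197]
tool_rot: [[-0.998, -0.069, -0.0], [-0.069, 0.998, 0.0], [0.0, 0.0, -1.0]]
wrist_force: [-0.2, -0.2, -0.1]
grip_width: 0.0511
```

Emit:
send_rows --grip '[0.6, 0.6, 0.6, 0.6, 0.6]' --delta_pos '[[0, 0, 0.18], [0, 0, 0.18], [0, 0, 0], [0, 0, 0], [0, 0, 0]]' --rot '[[0, 0, 0], [0, 0, 0], [0, 0, 0], [0, 0, 0], [0, 0, 0]]'

```text
time_s: 12.83
eef_pos: [0.5485, -0.0139, 0.0106]
tool_rot: [[-0.998, -0.069, -0.0], [-0.069, 0.998, 0.0], [0.0, 0.0, -1.0]]
wrist_force: [-0.5, -0.1, 0.9]
grip_width: 0.0514
```

```bash
python3 - <<'E'
from h import *
st([.5475,-.0149,.0115]);w=ctrl.snapshot("wrist");cv2.imwrite("pics/w7.png",w["frame"]);
E
```

```text
t 12.83 p [ 0.5485 -0.0139  0.0106] yawY 94.0 tz [-0.  0. -1.] F [-0.5  -0.1   0.94] M [-0.   -0.01  0.05] w 0.0514 q [ -1.  23. -27.  40.   0.  -5.]
rows of 25mm in tool axes: [ 0.04 -0.04 -0.04]
```

View pics/w7.png

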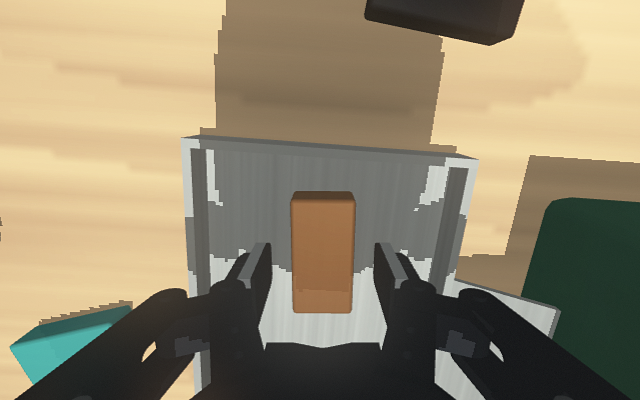

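Bar1 is still flat and centred at px (322,252). Closing.

Emit:
send_rows --grip '[0.1, 0.1, 0.1, 0.1, 0.1]' --delta_pos '[[0, 0, -0.04], [0, 0, 0], [0, 0, 0], [0, 0, 0], [0, 0, 0]]' --rot '[[0, 0, 0], [0, 0, 0], [0, 0, 0], [0, 0, 0], [0, 0, 0]]'

```text
time_s: 13.3
eef_pos: [0.5491, -0.0139, 0.0122]
tool_rot: [[-0.998, -0.069, 0.001], [-0.069, 0.998, -0.0], [-0.001, -0.0, -1.0]]
wrist_force: [-1.3, -0.2, 4.9]
grip_width: 0.029
```

Emit:
send_rows --grip '[0.1, 0.1, 0.1, 0.1, 0.1]' --delta_pos '[[0, 0, 0], [0, 0, -0.4], [0, 0, -0.9], [0, 0, -1], [0, 0, -1]]' --rot '[[0, 0, 0], [0, 0, 0], [0, 0, 0], [0, 0, 0], [0, 0, 0]]'

```text
time_s: 13.72
eef_pos: [0.5478, -0.0139, 0.095]
tool_rot: [[-0.998, -0.069, -0.002], [-0.069, 0.998, 0.0], [0.002, 0.0, -1.0]]
wrist_force: [0.9, 0.1, -0.8]
grip_width: 0.0289
```

Emit:
send_rows --grip '[0.1, 0.1, 0.1, 0.1, 0.1]' --delta_pos '[[0, 0, -1], [0, 0, -1], [0, 0, 0], [0, 0, 0], [0, 0, 0]]' --rot '[[0, 0, 0], [0, 0, 0], [0, 0, 0.6], [0, 0, 0.6], [0, 0, 0]]'

```text
time_s: 14.13
eef_pos: [0.5488, -0.0139, 0.1452]
tool_rot: [[-0.999, 0.052, 0.001], [0.052, 0.999, 0.0], [-0.001, 0.0, -1.0]]
wrist_force: [-0.2, 0.2, -1.0]
grip_width: 0.0292
```

```bash
python3 - <<'E'
from h import *
st([.537,-.357,.14]);w=ctrl.snapshot("wrist");cv2.imwrite("pics/w8.png",w["frame"]);
E
```

```text
t 14.13 p [ 0.5488 -0.0139  0.1452] yawY 87.0 tz [ 0.001  0.    -1.   ] F [-0.23  0.2  -1.03] M [-0.01 -0.   -0.01] w 0.0292 q [ -1.  15. -18.  57.   0.   2.]
rows of 25mm in tool axes: [ -0.25 -13.73   0.21]
```

View pics/w8.png

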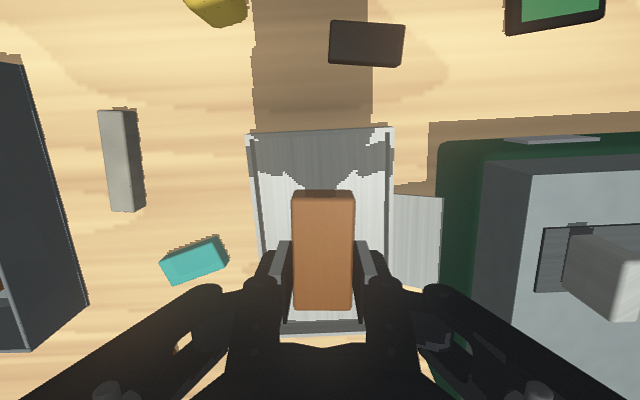

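Bar1 is held at px (322,250). Carrying it to the tote.

Emit:
send_rows --grip '[0.1, 0.1, 0.1, 0.1, 0.1]' --delta_pos '[[0, -0.6, 0], [-0.05, -0.95, 0], [0, -0.95, 0], [-0.05, -0.95, 0], [0, -0.95, 0]]' --rot '[[0, 0, 0], [0, 0, 0], [0, 0, 0], [0, 0, 0], [0, 0, 0]]'

```text
time_s: 14.6
eef_pos: [0.5451, -0.1247, 0.1439]
tool_rot: [[-0.999, 0.048, -0.001], [0.048, 0.999, 0.0], [0.001, 0.0, -1.0]]
wrist_force: [-0.2, 0.4, -0.3]
grip_width: 0.0294
```

Emit:
send_rows --grip '[0.1, 0.1, 0.1, 0.1, 0.1]' --delta_pos '[[-0.05, -0.95, 0], [0, -0.95, 0], [-0.05, -0.95, 0], [0, -0.95, 0], [0, -0.95, 0]]' --rot '[[0, 0, 0], [0, 0, 0], [0, 0, 0], [0, 0, 0], [0, 0, 0]]'

```text
time_s: 15.02
eef_pos: [0.5414, -0.2435, 0.1437]
tool_rot: [[-0.999, 0.049, -0.001], [0.049, 0.999, 0.001], [0.001, 0.001, -1.0]]
wrist_force: [0.0, 0.9, -0.4]
grip_width: 0.0292
```

Emit:
send_rows --grip '[0.1, 0.1, 0.1, 0.1, 0.1]' --delta_pos '[[-0.05, -0.95, 0], [0, -0.95, 0], [0, -0.95, 0], [0, -0.95, 0], [0, -0.5, 0]]' --rot '[[0, 0, 0], [0, 0, 0], [0, 0, 0], [0, 0, 0], [0, 0, 0]]'

```text
time_s: 15.43
eef_pos: [0.5371, -0.3522, 0.1436]
tool_rot: [[-0.999, 0.051, -0.001], [0.051, 0.999, -0.0], [0.001, -0.0, -1.0]]
wrist_force: [0.4, -0.2, -0.6]
grip_width: 0.029
```

```bash
python3 - <<'E'
from h import *
st([.537,-.357,.0115]);w=ctrl.snapshot("wrist");cv2.imwrite("pics/w9.png",w["frame"]);
E
```

```text
t 15.43 p [ 0.5371 -0.3522  0.1436] yawY 87.1 tz [-0.001 -0.    -1.   ] F [ 0.38 -0.24 -0.62] M [ 0.02 -0.04 -0.03] w 0.029 q [-33.  25.  -4.  61.  -0. -30.]
rows of 25mm in tool axes: [-0.01 -0.19  5.29]
```

View pics/w9.png

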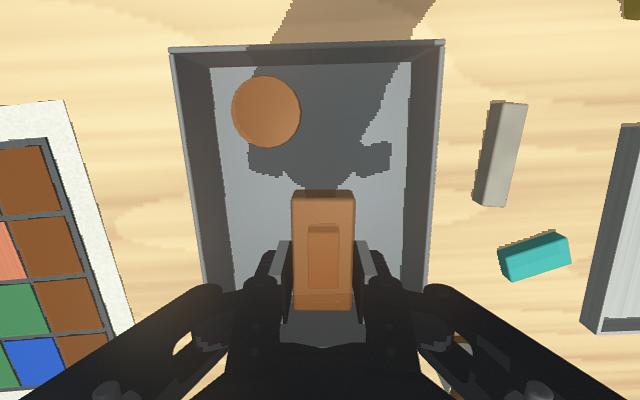

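```bash
python3 - <<'E'
from h import *
w=ctrl.snapshot("wrist")
for p in((308,226),(340,226),(340,288),(308,288)):print(onplane(w,p,.022).round(4))
for p in((266,111),(266,76),(266,147)):print("round",onplane(w,p,.016).round(4))
w=ctrl.snapshot("top");crop(w,380,530,130,250,5,"t9.png")
E
```

```text
[ 0.5663 -0.3692  0.022 ]
[ 0.5679 -0.3397  0.022 ]
[ 0.6326 -0.342   0.022 ]
[ 0.631  -0.3734  0.022 ]
round [ 0.4629 -0.3985  0.016 ]
round [ 0.4354 -0.3956  0.016 ]
round [ 0.4931 -0.4016  0.016 ]
```

View pics/t9.png

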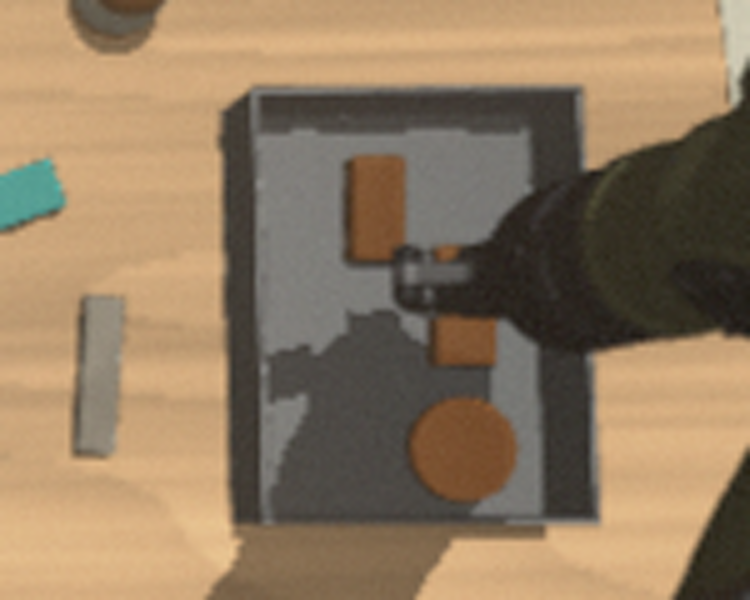

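Bar2 spans x 0.567–0.632 in the tote and the round's far edge is at 0.493. I shift bar1 4 mm nearer to sit between them, then lower it.

Emit:
send_rows --grip '[0.1, 0.1, 0.1, 0.1, 0.1]' --delta_pos '[[0.16, 0.15, 0], [0, 0, 1], [0, 0, 1], [0, 0, 1], [0, 0, 0.6]]' --rot '[[0, 0, 0], [0, 0, 0], [0, 0, 0], [0, 0, 0], [0, 0, 0]]'

```text
time_s: 16.0
eef_pos: [0.5327, -0.3432, 0.0519]
tool_rot: [[-0.999, 0.049, -0.003], [0.049, 0.999, 0.002], [0.003, 0.002, -1.0]]
wrist_force: [-0.4, 0.1, -0.2]
grip_width: 0.029
```

Emit:
send_rows --grip '[0.1, 0.1, 0.1, 0.1, 0.1]' --delta_pos '[[0, 0, 0.4], [0, 0, 0.4], [0, 0, 0.3], [0, 0, 0.2], [0, 0, 0]]' --rot '[[0, 0, 0], [0, 0, 0], [0, 0, 0], [0, 0, 0], [0, 0, 0]]'

```text
time_s: 16.42
eef_pos: [0.5339, -0.3456, 0.0213]
tool_rot: [[-0.999, 0.05, -0.001], [0.05, 0.999, 0.0], [0.001, 0.0, -1.0]]
wrist_force: [-0.4, -0.2, -1.0]
grip_width: 0.0286
```

Emit:
send_rows --grip '[0.1, 0.1, 0.1, 0.1, 0.1]' --delta_pos '[[0, 0, 0], [0, 0, 0], [0, 0, 0], [0, 0, 0], [0, 0, 0]]' --rot '[[0, 0, 0], [0, 0, 0], [0, 0, 0], [0, 0, 0], [0, 0, 0]]'

```text
time_s: 16.83
eef_pos: [0.5343, -0.3463, 0.0223]
tool_rot: [[-0.999, 0.051, 0.001], [0.051, 0.999, -0.0], [-0.001, -0.0, -1.0]]
wrist_force: [0.3, 1.1, -0.6]
grip_width: 0.0289
```

Still about 10 mm above the floor (z 0.022; bar2 touched down at 0.012).

Emit:
send_rows --grip '[0.1, 0.1, 0.1, 0.1, 0.1]' --delta_pos '[[0, 0, 0.15], [0, 0, 0.15], [0, 0, 0.1], [0, 0, 0.02], [0, 0, 0]]' --rot '[[0, 0, 0], [0, 0, 0], [0, 0, 0], [0, 0, 0], [0, 0, 0]]'

```text
time_s: 17.25
eef_pos: [0.534, -0.346, 0.0122]
tool_rot: [[-0.999, 0.051, 0.0], [0.051, 0.999, -0.0], [-0.0, -0.0, -1.0]]
wrist_force: [-3.1, 2.2, 9.7]
grip_width: 0.0292
```

Emit:
send_rows --grip '[0.1, 0.1, 0.1, 0.1, 0.1]' --delta_pos '[[0, 0, 0], [0, 0, 0], [0, 0, 0], [0, 0, 0], [0, 0, 0]]' --rot '[[0, 0, 0], [0, 0, 0], [0, 0, 0], [0, 0, 0], [0, 0, 0]]'

```text
time_s: 17.67
eef_pos: [0.534, -0.3461, 0.0122]
tool_rot: [[-0.999, 0.051, 0.0], [0.051, 0.999, -0.0], [-0.0, -0.0, -1.0]]
wrist_force: [-3.9, 2.1, 9.7]
grip_width: 0.0293
```

Touched down with about 10 N on the floor. Releasing and rising.

Emit:
send_rows --grip '[0.3, 0.5, 0.5, 0.5, 0.5]' --delta_pos '[[0, 0, -0.05], [0, 0, 0], [0, 0, 0], [0, 0, 0], [0, 0, -0.5]]' --rot '[[0, 0, 0], [0, 0, 0], [0, 0, 0], [0, 0, 0], [0, 0, 0]]'

```text
time_s: 18.08
eef_pos: [0.5322, -0.3449, 0.0227]
tool_rot: [[-0.999, 0.051, -0.004], [0.051, 0.999, 0.003], [0.004, 0.002, -1.0]]
wrist_force: [-1.4, 0.3, -1.2]
grip_width: 0.0427
```

Emit:
send_rows --grip '[0.5, 0.5, 0.5, 0.5, 0.5]' --delta_pos '[[0, 0, -1], [0, 0, -1], [0, 0, -1], [0, 0, -1], [0, 0, -1]]' --rot '[[0, 0, 0], [0, 0, 0], [0, 0, 0], [0, 0, 0], [0, 0, 0]]'

```text
time_s: 18.5
eef_pos: [0.534, -0.346, 0.1522]
tool_rot: [[-0.999, 0.051, 0.0], [0.051, 0.999, -0.0], [-0.0, -0.0, -1.0]]
wrist_force: [1.1, -0.3, 0.5]
grip_width: 0.0429
```

Emit:
send_rows --grip '[0.5, 0.5, 0.5, 0.5, 0.5]' --delta_pos '[[0, 0, -1], [0, 0, -1], [0, 0, -1], [0, 0, -1], [0, 0, 0]]' --rot '[[0, 0, 0], [0, 0, 0], [0, 0, 0], [0, 0, 0], [0, 0, 0]]'

```text
time_s: 18.92
eef_pos: [0.5361, -0.3474, 0.2568]
tool_rot: [[-0.999, 0.051, 0.007], [0.051, 0.999, -0.005], [-0.008, -0.004, -1.0]]
wrist_force: [0.1, -0.8, 0.7]
grip_width: 0.0426
```

```bash
python3 - <<'E'
from h import *
st([.558,.2426,.26]);w=ctrl.snapshot("wrist");cv2.imwrite("pics/w10.png",w["frame"]);
w=ctrl.snapshot("scene");crop(w,100,460,130,350,2.2,"s10.png")
E
```

```text
t 18.92 p [ 0.5361 -0.3474  0.2568] yawY 87.1 tz [ 0.007 -0.005 -1.   ] F [ 0.12 -0.77  0.74] M [-0.03 -0.03  0.02] w 0.0426 q [-33.  21.   5.  74.   0. -30.]
rows of 25mm in tool axes: [ 0.32 23.61 -0.23]
```

View pics/w10.png

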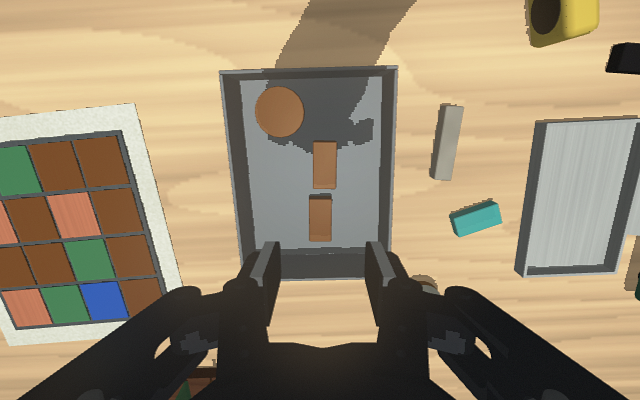

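View pics/s10.png

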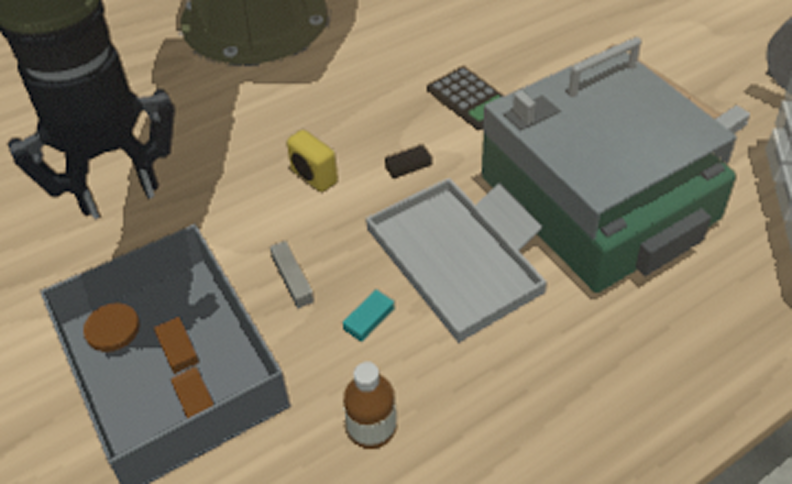

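Both bars lie flat in the tote, at wrist px (325,165) and (320,218), and the other things are undisturbed. Next I go to the handle.

Emit:
send_rows --grip '[0.6, 0.6, 0.6, 0.6, 0.6]' --delta_pos '[[0, 1, 0], [0, 1, 0], [0, 1, 0], [0, 1, 0], [0, 1, 0]]' --rot '[[0, 0, 0], [0, 0, 0], [0, 0, 0], [0, 0, 0], [0, 0, 0]]'

```text
time_s: 19.43
eef_pos: [0.5393, -0.2198, 0.2486]
tool_rot: [[-0.999, 0.051, -0.002], [0.051, 0.999, 0.001], [0.002, 0.001, -1.0]]
wrist_force: [1.3, -0.0, -1.0]
grip_width: 0.0515
```

Emit:
send_rows --grip '[0.6, 0.6, 0.6, 0.6, 0.6]' --delta_pos '[[0, 1, 0], [0, 1, 0], [0, 1, 0], [0, 1, 0], [0, 1, 0]]' --rot '[[0, 0, 0], [0, 0, 0], [0, 0, 0], [0, 0, 0], [0, 0, 0]]'

```text
time_s: 19.85
eef_pos: [0.5456, -0.095, 0.2487]
tool_rot: [[-0.999, 0.051, -0.002], [0.051, 0.999, 0.0], [0.003, 0.0, -1.0]]
wrist_force: [1.0, 0.2, 0.2]
grip_width: 0.0513
```

Emit:
send_rows --grip '[0.6, 0.6, 0.6, 0.6, 0.6]' --delta_pos '[[0, 1, 0], [0, 1, 0], [0, 1, 0], [0, 1, 0], [0, 1, 0]]' --rot '[[0, 0, 0], [0, 0, 0], [0, 0, 0], [0, 0, 0], [0, 0, 0]]'

```text
time_s: 20.27
eef_pos: [0.552, 0.0296, 0.2487]
tool_rot: [[-0.999, 0.051, -0.002], [0.051, 0.999, -0.0], [0.002, -0.0, -1.0]]
wrist_force: [0.2, 0.4, -0.8]
grip_width: 0.0517
```

Emit:
send_rows --grip '[0.6, 0.6, 0.6, 0.6, 0.6]' --delta_pos '[[0, 1, 0], [0, 1, 0], [0, 1, 0], [0, 1, 0], [0, 1, 0]]' --rot '[[0, 0, 0], [0, 0, 0], [0, 0, 0], [0, 0, 0], [0, 0, 0]]'

```text
time_s: 20.68
eef_pos: [0.5584, 0.1543, 0.2486]
tool_rot: [[-0.999, 0.051, -0.003], [0.051, 0.999, -0.001], [0.002, -0.001, -1.0]]
wrist_force: [0.7, 0.8, -0.1]
grip_width: 0.0515
```

Emit:
send_rows --grip '[0.6, 0.6, 0.6, 0.6, 0.6]' --delta_pos '[[0.15, 1, 0], [0.15, 1, 0], [0, 1, 0], [0, 0.6, 0], [0, 0, 0]]' --rot '[[0, 0, 0], [0, 0, 0], [0, 0, 0], [0, 0, 0], [0, 0, 1]]'

```text
time_s: 21.1
eef_pos: [0.5558, 0.2461, 0.2486]
tool_rot: [[-0.989, 0.148, -0.002], [0.148, 0.989, 0.0], [0.002, -0.0, -1.0]]
wrist_force: [0.4, 0.3, -0.1]
grip_width: 0.0513
```

Emit:
send_rows --grip '[0.6, 0.6, 0.6, 0.6, 0.6]' --delta_pos '[[0, 0, 0], [0, 0, 0], [0, 0, 0], [0, 0, 0], [0, 0, 0]]' --rot '[[0, 0, 1], [0, 0, 1], [0, 0, 1], [0, 0, 1], [0, 0, 1]]'

```text
time_s: 21.52
eef_pos: [0.556, 0.2429, 0.249]
tool_rot: [[-0.792, 0.61, -0.002], [0.61, 0.792, -0.001], [0.001, -0.002, -1.0]]
wrist_force: [0.5, 0.6, -0.1]
grip_width: 0.0512
```

Emit:
send_rows --grip '[0.6, 0.6, 0.6, 0.6, 0.6]' --delta_pos '[[0, 0, 0], [0, 0, 0], [0, 0, 0], [0, 0, 0], [0, 0, 0]]' --rot '[[0, 0, 1], [0, 0, 1], [0, 0, 1], [0, 0, 1], [0, 0, 1]]'

```text
time_s: 21.93
eef_pos: [0.5561, 0.2429, 0.249]
tool_rot: [[-0.403, 0.915, -0.002], [0.915, 0.403, -0.001], [-0.0, -0.002, -1.0]]
wrist_force: [0.1, -0.2, 0.3]
grip_width: 0.0507
```

Emit:
send_rows --grip '[0.6, 0.6, 0.6, 0.6, 0.6]' --delta_pos '[[0, 0, 0], [0, 0, 0], [0, 0, 0], [0, 0, 0], [0, 0, 0]]' --rot '[[0, 0, 1], [0, 0, 1], [0, 0, 1], [0, 0, 1], [0, 0, 0.2]]'

```text
time_s: 22.35
eef_pos: [0.5561, 0.2429, 0.2491]
tool_rot: [[0.003, 1.0, -0.002], [1.0, -0.003, -0.001], [-0.001, -0.002, -1.0]]
wrist_force: [-0.2, -0.8, -0.8]
grip_width: 0.0513
```

```bash
python3 - <<'E'
from h import *
st([.558,.2426,.21]);w=ctrl.snapshot("wrist");cv2.imwrite("pics/w11.png",w["frame"]);print(proj(w,[.5585,.2925,.185]),proj(w,[.5585,.1925,.185]))
E
```

```text
t 22.35 p [0.5561 0.2429 0.2491] yawY -0.2 tz [-0.002 -0.001 -1.   ] F [-0.22 -0.79 -0.84] M [-0.   -0.05 -0.04] w 0.0513 q [ 24.  18.   0.  72.  -0. 114.]
rows of 25mm in tool axes: [-0.01  0.08  1.56]
[324.66811617 144.47113518] [324.78378238 277.76907894]
```

View pics/w11.png

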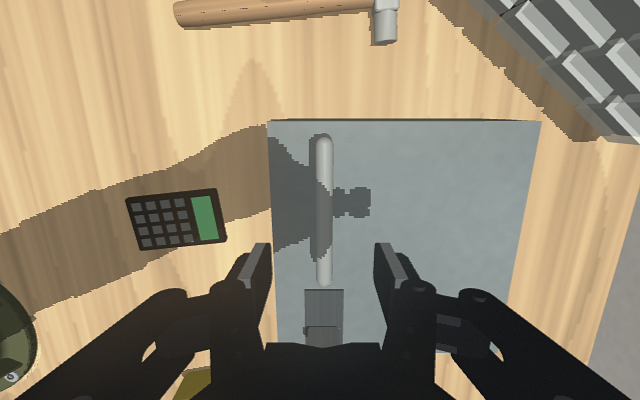

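The handle lies between the fingers at px x≈324, rows 135–287, matching the projected position. Descending to straddle it.

Emit:
send_rows --grip '[0.6, 0.6, 0.6, 0.6, 0.6]' --delta_pos '[[0, 0.08, 0.8], [0, 0, 0.9], [0, 0, 0.8], [0, 0, 0.4], [0, 0, 0.2]]' --rot '[[0, 0, 0], [0, 0, 0], [0, 0, 0], [0, 0, 0], [0, 0, 0]]'

```text
time_s: 22.82
eef_pos: [0.5573, 0.2428, 0.1704]
tool_rot: [[-0.001, 1.0, -0.003], [1.0, 0.001, -0.002], [-0.002, -0.003, -1.0]]
wrist_force: [-0.7, 0.3, 0.6]
grip_width: 0.0514
```

Emit:
send_rows --grip '[0.6, 0.6, 0.6, 0.6, 0.6]' --delta_pos '[[0, 0, 0.15], [0, 0, 0], [0, 0, 0], [0, 0, 0], [0, 0, 0]]' --rot '[[0, 0, 0], [0, 0, 0], [0, 0, 0], [0, 0, 0], [0, 0, 0]]'

```text
time_s: 23.23
eef_pos: [0.5591, 0.2438, 0.1698]
tool_rot: [[-0.0, 1.0, 0.002], [1.0, 0.0, 0.001], [0.001, 0.002, -1.0]]
wrist_force: [-0.7, 0.5, 0.1]
grip_width: 0.0514
```

```bash
python3 - <<'E'
from h import *
st([.558,.2426,.166]);w=ctrl.snapshot("wrist");cv2.imwrite("pics/w12.png",w["frame"])
E
```

```text
t 23.23 p [0.5591 0.2438 0.1698] yawY 0.0 tz [ 0.002  0.001 -1.   ] F [-0.67  0.51  0.07] M [ 0.03 -0.05  0.05] w 0.0514 q [ 24.  21.  -7.  62.  -0. 114.]
rows of 25mm in tool axes: [-0.05 -0.05  0.15]
```

View pics/w12.png

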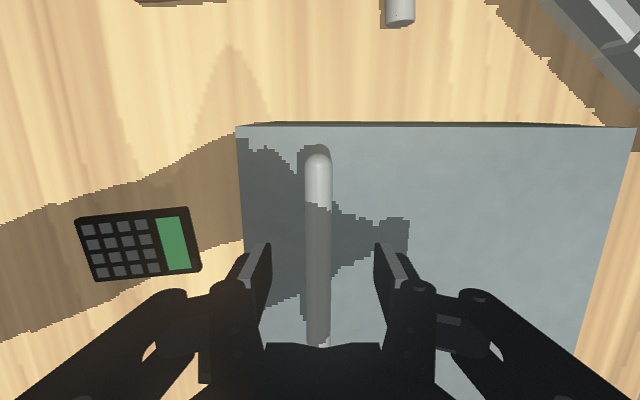

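The handle is centred between the pads at px x≈318. Down 3 mm and close.

Emit:
send_rows --grip '[0.6, 0.6, 0.0, 0.0, 0.0]' --delta_pos '[[0, -0.04, 0.12], [0, 0, 0], [0, 0, 0], [0, 0, 0], [0, 0, 0]]' --rot '[[0, 0, 0], [0, 0, 0], [0, 0, 0], [0, 0, 0], [0, 0, 0]]' --newtons 60

```text
time_s: 23.7
eef_pos: [0.5575, 0.2435, 0.1658]
tool_rot: [[0.0, 1.0, -0.0], [1.0, -0.0, -0.0], [-0.0, -0.0, -1.0]]
wrist_force: [0.1, -0.2, -0.4]
grip_width: 0.0152
```

Emit:
send_rows --grip '[0, 0, 0, 0, 0]' --delta_pos '[[0, 0, 0], [0, 0, 0], [0, 0, 0], [0, 0, 0], [0, 0, 0]]' --rot '[[0, 0, 0], [0, 0, 0], [0, 0, 0], [0, 0, 0], [0, 0, 0]]'

```text
time_s: 24.12
eef_pos: [0.5571, 0.2435, 0.1659]
tool_rot: [[-0.0, 1.0, -0.001], [1.0, 0.0, 0.0], [0.0, -0.001, -1.0]]
wrist_force: [-4.8, -0.0, 5.2]
grip_width: 0.0096
```

```bash
python3 - <<'E'
from h import *
st()
E
```

```text
t 24.12 p [0.5571 0.2435 0.1659] yawY 0.0 tz [-0.001  0.    -1.   ] F [-4.8  -0.03  5.2 ] M [-0.12  0.9  -0.05] w 0.0096 q [ 24.  21.  -8.  62.   0. 114.]
```

Emit:
send_rows --grip '[0, 0, 0, 0, 0]' --delta_pos '[[0, 0, -0.08], [0, 0, -0.08], [0, 0, -0.04], [0, 0, 0], [0, 0, 0]]' --rot '[[0, 0, 0], [0, 0, 0], [0, 0, 0], [0, 0, 0], [0, 0, 0]]'

```text
time_s: 24.53
eef_pos: [0.5592, 0.2435, 0.1702]
tool_rot: [[0.0, 1.0, 0.002], [1.0, -0.0, -0.0], [-0.0, 0.002, -1.0]]
wrist_force: [4.7, 0.9, -9.3]
grip_width: 0.0099
```

Emit:
send_rows --grip '[0, 0, 0, 0, 0]' --delta_pos '[[0, 0, -0.08], [0, 0, 0], [0, 0, 0], [0, 0, 0], [0, 0, 0]]' --rot '[[0, 0, 0], [0, 0, 0], [0, 0, 0], [0, 0, 0], [0, 0, 0]]'

```text
time_s: 24.95
eef_pos: [0.5602, 0.2435, 0.1721]
tool_rot: [[0.001, 1.0, 0.004], [1.0, -0.001, -0.0], [-0.0, 0.004, -1.0]]
wrist_force: [9.4, 1.5, -11.6]
grip_width: 0.01
```

Emit:
send_rows --grip '[0, 0, 0, 0, 0]' --delta_pos '[[0, 0, -0.08], [0, 0, 0], [0, 0, 0], [0, 0, 0], [0, 0, 0]]' --rot '[[0, 0, 0], [0, 0, 0], [0, 0, 0], [0, 0, 0], [0, 0, 0]]'

```text
time_s: 25.37
eef_pos: [0.5612, 0.2435, 0.174]
tool_rot: [[0.001, 1.0, 0.006], [1.0, -0.001, -0.001], [-0.001, 0.006, -1.0]]
wrist_force: [12.2, 2.0, -13.2]
grip_width: 0.0101
```

Emit:
send_rows --grip '[0, 0, 0, 0, 0]' --delta_pos '[[0, 0.12, 0], [0, 0.1, 0], [0, 0, 0], [0, 0, 0], [0, 0, 0]]' --rot '[[0, 0, 0], [0, 0, 0], [0, 0, 0], [0, 0, 0], [0, 0, 0]]'

```text
time_s: 25.78
eef_pos: [0.5612, 0.2435, 0.1738]
tool_rot: [[-0.0, 1.0, -0.004], [1.0, 0.0, -0.0], [-0.0, -0.004, -1.0]]
wrist_force: [-4.4, 2.1, -4.3]
grip_width: 0.0103
```

```bash
python3 - <<'E'
from h import *
st();w=ctrl.snapshot("scene");crop(w,300,450,110,260,4,"s13.png")
E
```

```text
t 25.78 p [0.5612 0.2435 0.1738] yawY 0.0 tz [-0.004 -0.    -1.   ] F [-4.39  2.13 -4.34] M [ 0.32  1.3  -0.03] w 0.0103 q [ 23.  21.  -6.  63.   0. 113.]
```

View pics/s13.png

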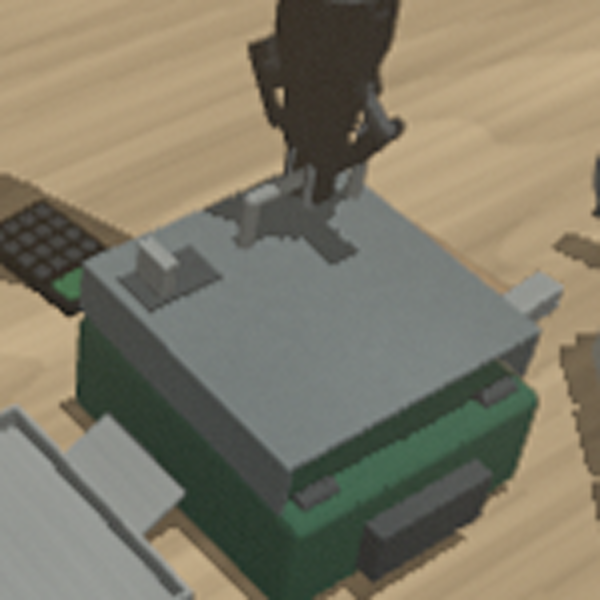

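The force falls to 4 N at +8 mm, which suggests the hood is free. I follow the arc a little further to be sure.

Emit:
send_rows --grip '[0, 0, 0, 0, 0]' --delta_pos '[[0, 0.04, -0.1], [0, 0.05, -0.1], [0, 0.05, -0.1], [0, 0, 0], [0, 0, 0]]' --rot '[[0, 0, 0], [0, 0, 0], [0, 0, 0], [0, 0, 0], [0, 0, 0]]'

```text
time_s: 26.25
eef_pos: [0.5665, 0.2435, 0.183]
tool_rot: [[0.0, 1.0, -0.0], [1.0, -0.0, -0.0], [-0.0, -0.0, -1.0]]
wrist_force: [-6.4, 0.4, -1.8]
grip_width: 0.0096
```

```bash
python3 - <<'E'
from h import *
st();w=ctrl.snapshot("scene");crop(w,300,450,110,260,4,"s14.png")
E
```

```text
t 26.25 p [0.5665 0.2435 0.183 ] yawY -0.0 tz [-0. -0. -1.] F [-6.42  0.41 -1.83] M [ 0.16  1.23 -0.05] w 0.0096 q [ 23.  21.  -5.  64.   0. 113.]
```

View pics/s14.png

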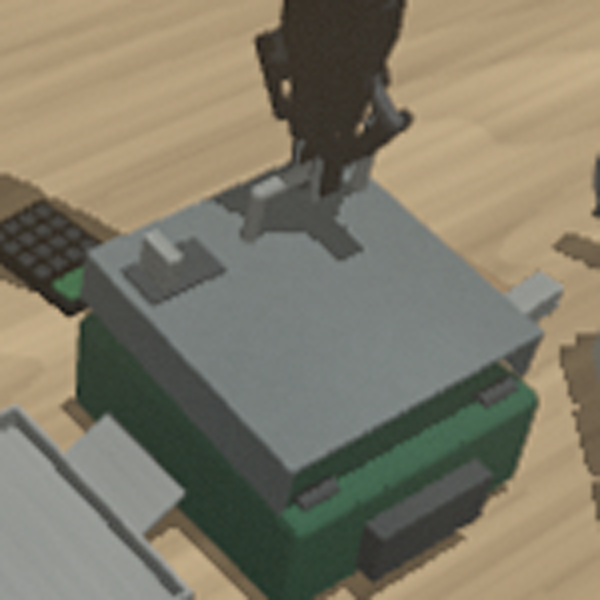

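At 17 mm of lift, or 0.1 rad, the front corner of the hood has visibly risen (crop (83,265) → (88,255)) with only about 2–6 N. So the hood is free and the catch must stay untouched. I compute the arc to 45°.

```bash
python3 - <<'E'
from h import *
H=np.array([.728,.100]);r=np.hypot(.17,.085);a0=np.arctan2(.085,.17)
def pose(th,ps):
    C=H+r*np.array([-np.cos(a0+th),np.sin(a0+th)]);z=np.array([-np.sin(ps),-np.cos(ps)]);return C+.0187*z
n=15;ths=np.linspace(.1,.79,n+1);pss=np.linspace(0,.36,n+1)
print(pose(.1,0),pose(.79,.36))
for i in range(n):
    d=pose(ths[i+1],pss[i+1])-pose(ths[i],pss[i]);ps=pss[i]
    y=np.array([np.cos(ps),-np.sin(ps)]);z=np.array([-np.sin(ps),-np.cos(ps)])
    print(i,(d@y/.025).round(2),(d@z/.025).round(2),((pss[1]-pss[0])/.1).round(2))
E
```

```text
[0.56733513 0.18284703] [0.6621388  0.26308564]
0 0.18 -0.29 0.24
1 0.18 -0.29 0.24
2 0.19 -0.28 0.24
3 0.19 -0.28 0.24
4 0.2 -0.27 0.24
5 0.21 -0.27 0.24
6 0.21 -0.26 0.24
7 0.22 -0.26 0.24
8 0.22 -0.25 0.24
9 0.23 -0.25 0.24
10 0.23 -0.24 0.24
11 0.24 -0.24 0.24
12 0.24 -0.23 0.24
13 0.25 -0.22 0.24
14 0.25 -0.22 0.24
```

Emit:
send_rows --grip '[0, 0, 0, 0, 0]' --delta_pos '[[0, 0.18, -0.29], [0, 0.18, -0.29], [0, 0.19, -0.28], [0, 0.19, -0.28], [0, 0.2, -0.27]]' --rot '[[0.24, 0, 0], [0.24, 0, 0], [0.24, 0, 0], [0.24, 0, 0], [0.24, 0, 0]]'

```text
time_s: 26.72
eef_pos: [0.5915, 0.2434, 0.2175]
tool_rot: [[-0.0, 0.993, -0.121], [1.0, 0.0, -0.0], [-0.0, -0.121, -0.993]]
wrist_force: [-4.0, 1.2, -3.5]
grip_width: 0.0099
```

Emit:
send_rows --grip '[0, 0, 0, 0, 0]' --delta_pos '[[0, 0, 0], [0, 0, 0], [0, 0, 0], [0, 0, 0], [0, 0, 0]]' --rot '[[0, 0, 0], [0, 0, 0], [0, 0, 0], [0, 0, 0], [0, 0, 0]]'

```text
time_s: 27.13
eef_pos: [0.5914, 0.2434, 0.2173]
tool_rot: [[0.0, 0.993, -0.12], [1.0, -0.0, 0.0], [0.0, -0.12, -0.993]]
wrist_force: [-6.4, -0.1, -0.0]
grip_width: 0.0101
```

```bash
python3 - <<'E'
from h import *
st()
E
```

```text
t 27.13 p [0.5914 0.2434 0.2173] yawY -0.0 tz [-0.12   0.    -0.993] F [-6.43 -0.11 -0.05] M [ 0.09  1.42 -0.05] w 0.0101 q [ 21.  28.  10.  78.   2. 111.]
```

Emit:
send_rows --grip '[0, 0, 0, 0, 0]' --delta_pos '[[0, 0.21, -0.27], [0, 0.21, -0.26], [0, 0.22, -0.26], [0, 0.22, -0.25], [0, 0.23, -0.25]]' --rot '[[0.24, 0, 0], [0.24, 0, 0], [0.24, 0, 0], [0.24, 0, 0], [0.24, 0, 0]]'

```text
time_s: 27.55
eef_pos: [0.6238, 0.2433, 0.2451]
tool_rot: [[0.0, 0.971, -0.238], [1.0, -0.0, -0.0], [-0.0, -0.238, -0.971]]
wrist_force: [-6.6, -0.1, -1.1]
grip_width: 0.0096
```

Emit:
send_rows --grip '[0, 0, 0, 0, 0]' --delta_pos '[[0, 0.23, -0.24], [0, 0.24, -0.24], [0, 0.24, -0.23], [0, 0.25, -0.22], [0, 0.25, -0.22]]' --rot '[[0.24, 0, 0], [0.24, 0, 0], [0.24, 0, 0], [0.24, 0, 0], [0.24, 0, 0]]'

```text
time_s: 27.97
eef_pos: [0.6613, 0.2432, 0.2648]
tool_rot: [[-0.0, 0.937, -0.35], [1.0, 0.0, 0.0], [0.0, -0.35, -0.937]]
wrist_force: [-3.3, 2.7, 2.8]
grip_width: 0.0094
```

Emit:
send_rows --grip '[0, 0, 0, 0, 0]' --delta_pos '[[0, 0, 0], [0, 0, 0], [0, 0, 0], [0, 0, 0], [0, 0, 0]]' --rot '[[0, 0, 0], [0, 0, 0], [0, 0, 0], [0, 0, 0], [0, 0, 0]]'

```text
time_s: 28.38
eef_pos: [0.6614, 0.2432, 0.2648]
tool_rot: [[0.0, 0.937, -0.349], [1.0, -0.0, 0.0], [0.0, -0.349, -0.937]]
wrist_force: [-5.0, -1.6, 4.6]
grip_width: 0.0097
```

```bash
python3 - <<'E'
from h import *
st();s=ctrl.sense();C=s["eef_pos"]-.0187*s["tool_rot"][:,2];print(C)
v=C[[0,2]]-[.728,.1];print("r",np.hypot(*v),"theta",np.pi-np.arctan2(v[1],v[0])-np.arctan2(.085,.17))
for n in("scene","top"): w=ctrl.snapshot(n);cv2.imwrite(f"pics/{n}15.png",w["frame"])
E
```

```text
t 28.38 p [0.6614 0.2432 0.2648] yawY -0.0 tz [-0.349  0.    -0.937] F [-5.02 -1.59  4.62] M [-0.05  1.08 -0.03] w 0.0097 q [ 17.  55.  60. 115.   6. 106.]
[0.66796303 0.24316201 0.28228245]
r 0.19191490569656056 theta 0.7889763204030862
```

View pics/scene15.png

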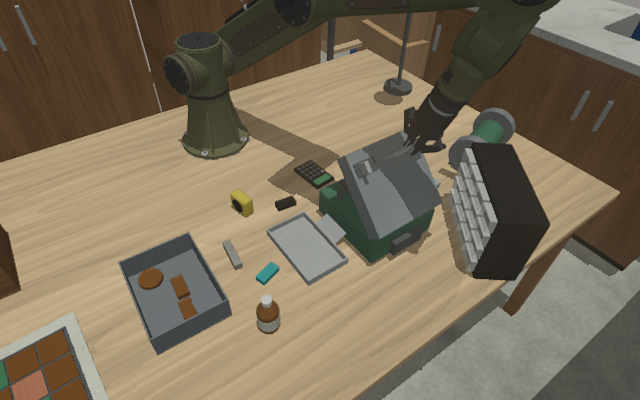

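View pics/top15.png

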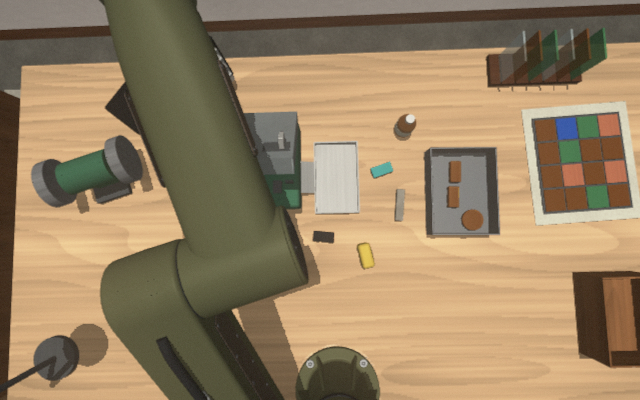

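The scene picture shows the hood standing at about 45° in the fingers (px (390,185)). The bars lie in the tote (px (180,286) and (188,309)), the tray is empty, and nothing else has been disturbed. The angle from the grasp point is 0.79 rad, at a radius of 192 mm against 190 expected.

```bash
python3 - <<'E'
from rig import ctrl
print(ctrl.close_job())
E
```

```text
the job is handed in; nothing more can be done
None
```

I set both amber bars down in the tote, tried the hood by its handle and found it free. I raised it to about 45° and handed the job in at 28.4 s, still gripping the handle.

- **Bars:** both lie flat in the upright tote in the last wrist, scene and top pictures. The first grip on bar1 was about 9 mm too high, so I released it before lifting and gripped again lower. It was never dropped.
- **Hood test:** the force first reached 13 N with 12 N sideways, because I pulled straight up against the hinge arc. Following the arc, the hood passed its 6 mm of play and rose 17 mm with only about 2–6 N, and its front corner visibly lifted. I therefore left the catch alone.
- **Final state:** the hood stands at about 0.79 rad, worked out from the grasp point (radius 192 mm against 190 expected). The tool was steady to within 0.1 mm between the last two readings, with 5–7 N on the wrist.
- **Left unsure:** the finger opening on the 12 mm bar read about 10 mm. I took this as give in the pads under the 60 N grip; the hood followed the fingers without slipping.
- **Other things:** the tape measure, calculator, stone, oil bottle and hammer showed no movement in the pictures. The calculator and hammer are hidden behind the arm in the last top view, and the hammer is not visible in the last scene view either.

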